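Dry a batch of green stone blanks

TASK

Get this batch of stones drying: lift the rinse can by its handle off the dryer's deck and stand it upright in the middle of the round cork mat, and lay every green stone in the tray (leave the brown ones and everything else where they are). Then slide the loaded tray along the deck into the tunnel until it is fully home against the back stop, and only after that throw the red start lever all the way over to on.

Things in the scene. Friction and masses are not known exactly. Their poses are not given: they have to be found in the camera images.
- dryer: Blue drying tunnel, fixed. Origin on the bench under the middle of its mouth; +y runs straight into the tunnel, x across, z up. A flat steel deck 14 mm high, 190 mm wide runs from y=-390 mm into the tunnel. See-through roof, top 126 mm above the bench, from y=0 back; blower housing behind (y 227 to 327 mm), 200 mm tall. The start lever stands beside it at x=-150, y=+200 mm.
- dryer_mouth (a point): Middle of the tunnel's slot at y=0 of the dryer, at deck height. Slot: clear width 170 mm (x=+-85), clear height 76 mm over the deck. Two low guide plates, 30 mm high, flare out to x=+-100 mm over the last 32 mm before the mouth.
- dryer_stop (a point): Middle of the back stop's face inside the tunnel, at y=+210 mm of the dryer, at deck height: the tray's far rim ends here
- tray: Open aluminium tray, 160 mm (its x) by 214 mm (y), rim 18 mm high, walls and floor 5 mm; 350 g. Origin: centre of its underside; far rim (+y) towards the mouth. A black stem handle sticks out of the -y rim: 16 mm wide (x), y from -105 to -203 mm, 9 to 35 mm above the underside. Fully home: origin at about y=+103 mm of the dryer, near rim level with the mouth.
- tray_handle (a point): Point on the stem handle's centre line, 169 mm from the tray's origin along -y, 24 mm above the tray's underside.
- can: Steel rinse can with a red foot band, empty, 96 mm diameter, 85 mm high, about 0.45 kg, with a stiff arch handle over the top. Origin: centre of its underside. It stands on the deck between the tray and the mouth at the start.
- can_handle (a point): Centre of the arch's red grip: a horizontal round bar 16 mm thick and 56 mm long lying along the can's x axis, 150 mm above the can's underside.
- mat: Round cork mat with black edge, 140 mm diameter, under 2 mm thick, fixed to the bench in front of the tunnel. Origin: its centre.
- start (a joint): Red start lever of the dryer, rad: 0 to 0.2 = off (leaning away from the blower end, towards the dryer's -y), 1.0 = fully on (leaning to the dryer's +y). It stays where it is left.
- start_tip (a point): Top end of the start lever. The lever is 85 mm long from its pivot and swings in the dryer's y-z plane, 0.5 rad to either side of upright.
- green1: Green cut stone blank, a block 62 mm long (its x), 32 mm wide (its y), 20 mm high (z) with a lighter stripe; about 100 g. Origin: centre of its underside. Some of the five green ones may be absent.
- green2: Green cut stone blank, a block 62 mm long (its x), 32 mm wide (its y), 20 mm high (z) with a lighter stripe; about 100 g. Origin: centre of its underside. Some of the five green ones may be absent.
- green3: Green cut stone blank, a block 62 mm long (its x), 32 mm wide (its y), 20 mm high (z) with a lighter stripe; about 100 g. Origin: centre of its underside. Some of the five green ones may be absent.
- green4: Green cut stone blank, a block 62 mm long (its x), 32 mm wide (its y), 20 mm high (z) with a lighter stripe; about 100 g. Origin: centre of its underside. Some of the five green ones may be absent.
- green5: Green cut stone blank, a block 62 mm long (its x), 32 mm wide (its y), 20 mm high (z) with a lighter stripe; about 100 g. Origin: centre of its underside. Some of the five green ones may be absent.
- brown1: Brown cut stone blank, a block 62 mm long (its x), 32 mm wide (its y), 20 mm high (z) with a lighter stripe; about 100 g. Origin: centre of its underside. Not part of this batch: stays where it is.
- brown2: Brown cut stone blank, a block 62 mm long (its x), 32 mm wide (its y), 20 mm high (z) with a lighter stripe; about 100 g. Origin: centre of its underside. Not part of this batch: stays where it is.
- flask: Steel flask, 68 mm diameter, 210 mm tall; bystander.
- mug: Blue mug, 76 mm diameter, 85 mm tall; bystander.
- dresser: Yellow dressing block 120 x 45 x 40 mm; bystander.
- lapdisc: White spare lap disc, 180 mm diameter, 12 mm thick, lying flat; bystander.
There are look-alikes about, which are no part of the job. What is shaped like the can but orange is not meant.

How it is judged:
On the way, in this order (a step that is already met when the one before it is completed fails the run):
1. the can has been stood on the mat and every green stone present lies in the tray (in any order), the tray still outside (x of green1 in the frame of tray between -0.075 and 0.075 m and y of green1 in the frame of tray between -0.102 and 0.102 m and z of green1 in the frame of tray between -0.005 and 0.045 m and x of green2 in the frame of tray between -0.075 and 0.075 m and y of green2 in the frame of tray between -0.102 and 0.102 m and z of green2 in the frame of tray between -0.005 and 0.045 m and x of green3 in the frame of tray between -0.075 and 0.075 m and y of green3 in the frame of tray between -0.102 and 0.102 m and z of green3 in the frame of tray between -0.005 and 0.045 m and x of green4 in the frame of tray between -0.075 and 0.075 m and y of green4 in the frame of tray between -0.102 and 0.102 m and z of green4 in the frame of tray between -0.005 and 0.045 m and x of green5 in the frame of tray between -0.075 and 0.075 m and y of green5 in the frame of tray between -0.102 and 0.102 m and z of green5 in the frame of tray between -0.005 and 0.045 m and horizontal distance between can and mat below 0.035 m and angle between can's own z axis and vertical below 0.12 rad and height (world z) of can below 0.01 m and y of tray in the frame of dryer below 0.05 m), for 0.2 s.
2. the loaded tray is fully home in the tunnel, the lever still off (x of green1 in the frame of tray between -0.075 and 0.075 m and y of green1 in the frame of tray between -0.102 and 0.102 m and z of green1 in the frame of tray between -0.005 and 0.045 m and x of green2 in the frame of tray between -0.075 and 0.075 m and y of green2 in the frame of tray between -0.102 and 0.102 m and z of green2 in the frame of tray between -0.005 and 0.045 m and x of green3 in the frame of tray between -0.075 and 0.075 m and y of green3 in the frame of tray between -0.102 and 0.102 m and z of green3 in the frame of tray between -0.005 and 0.045 m and x of green4 in the frame of tray between -0.075 and 0.075 m and y of green4 in the frame of tray between -0.102 and 0.102 m and z of green4 in the frame of tray between -0.005 and 0.045 m and x of green5 in the frame of tray between -0.075 and 0.075 m and y of green5 in the frame of tray between -0.102 and 0.102 m and z of green5 in the frame of tray between -0.005 and 0.045 m and y of tray in the frame of dryer above 0.095 m and x of tray in the frame of dryer between -0.015 and 0.015 m and z of tray in the frame of dryer below 0.022 m and angle between tray's own z axis and vertical below 0.06 rad and value of joint start below 0.5 rad), for 0.2 s.
3. the start lever is thrown fully on (value of joint start above 0.8 rad), for 0.2 s.
At the end, for the whole second after the job is handed in: All green stones present in the tray; tray flat and within 8 mm of the back stop; can upright on the bench within 35 mm of the mat's centre; lever beyond 0.8 rad; brown stones within 80 mm of where they were; all released and at rest (x of green1 in the frame of tray between -0.075 and 0.075 m and y of green1 in the frame of tray between -0.102 and 0.102 m and z of green1 in the frame of tray between -0.005 and 0.045 m and x of green2 in the frame of tray between -0.075 and 0.075 m and y of green2 in the frame of tray between -0.102 and 0.102 m and z of green2 in the frame of tray between -0.005 and 0.045 m and x of green3 in the frame of tray between -0.075 and 0.075 m and y of green3 in the frame of tray between -0.102 and 0.102 m and z of green3 in the frame of tray between -0.005 and 0.045 m and x of green4 in the frame of tray between -0.075 and 0.075 m and y of green4 in the frame of tray between -0.102 and 0.102 m and z of green4 in the frame of tray between -0.005 and 0.045 m and x of green5 in the frame of tray between -0.075 and 0.075 m and y of green5 in the frame of tray between -0.102 and 0.102 m and z of green5 in the frame of tray between -0.005 and 0.045 m and horizontal distance between can and mat below 0.035 m and angle between can's own z axis and vertical below 0.12 rad and height (world z) of can below 0.01 m and y of tray in the frame of dryer above 0.095 m and x of tray in the frame of dryer between -0.015 and 0.015 m and z of tray in the frame of dryer below 0.022 m and angle between tray's own z axis and vertical below 0.06 rad and linear speed of each of green1, green2, green3, green4, green5, can, tray below 0.02 m/s and value of joint start above 0.8 rad and distance of each of brown1, brown2 from where it was at the start of the episode below 0.08 m); the robot touches nothing.
It fails at once if a bystander (flask, mug, yellow block or lap disc) is displaced by more than 40 mm (distance of any of flask, mug, dresser, lapdisc from where it was at the start of the episode above 0.04 m).
Of green1, green2, green3, green4, green5 only 3 to 5 are there at a start; the rules pass over those that are not, and their reading is None.
At some moment in a run one of green1, green2, green3, green4, green5, can may be knocked a few centimetres aside while the robot is not near it.
Once in a run the grip may slacken for a moment while it holds something.
It also fails if it takes over 210 s, if anything falls off the work surface, if the arm or the gripper's body presses on something with over 40 N, if the wrist force passes 120 N, or if a joint passes its speed limit or range.

ROBOT

A 6-joint arm with a two-finger parallel gripper is mounted at the origin on the work surface. World frame = base frame: x ahead of the robot, y to its left, z up, the work surface at z = 0. Lengths are in m, angles in rad, forces in N, time in s.
With the tool pointing down it reaches from about 0.3 to 0.775 m from the base axis. Payload 14.6 kg.
Tool frame: the origin (TCP) lies midway between the tips of the shut fingers; the grasp point (between the pads) lies 19 mm behind it (tcp_to_grasp is the distance from the TCP to the grasp point, in m); z points along the fingers, y is the line along which they close (so a half turn about z gives the same grasp; the last joint's range is limited). The gripper opens to 94 mm and grips with 3 to 60 N. Pads are 16 mm wide; open, the fingers measure 119 mm over their backs; the gripper's body (75 mm by 177 mm) begins 78 mm behind the grasp point.
Start: joints at [-1.322, 0.3, 1.521, -0, 1.321, -0.067], TCP at [0.171, -0.523, 0.177] pointing down, gripper open.
Joint ranges: [-3.03, 3.03], [-0.79, 2.21], [0.23, 2.52], [-1.04, 4.18], [0, 3.07], [-2.55, 2.55]. Speed limits (rad/s): [2.22, 2.22, 2.57, 3.14, 3.14, 3.14].

INTERFACE

Orientations are given as [roll, pitch, yaw] about the fixed x, y, z axes, in that order (R = Rz(yaw) Ry(pitch) Rx(roll)).
In Python, from station import * gives the robot as it stands.
- The arm moves only by the tool send_rows, never from a script. Its argument "motion" is a list of rows, each a list of 3 entries, a list of its own where there are three numbers: the shift along the tool's x, y, z in units of 0.03 m (1.0 is 0.03 m), then the turn, a rotation vector about the tool's x, y, z in units of 0.12 rad (1.0 is 0.12 rad), then the opening, from -1 (shut) to 1 (fully open). In form: [[[x, y, z], [rx, ry, rz], grip], ...]. A call has 1 to 12 rows; each row shifts and turns the commanded pose from where the row before left it, along the tool's axes as they then stand; what a row does not reach is not made up. A row lasts 1/10 s, in which the tool goes at most 50 mm and 8.59 degrees, less where a joint would pass 70% of its speed; a pose out of reach is approached as far as the arm can. A call with a number of a shift or a turn outside -1 to 1 is refused whole. A call with a gripper value outside its range is refused whole. The fingers move at their own pace and stop on an object; "squeeze" is the grip in N (left out, the last holds). Time passes only in rows, so rows that do not move let the fingers close. It gives the time, the measured TCP pose, the force, the opening and the grip force at its end, in the units of the state.
- get_obs(): the state, without advancing time (a new reading comes with each control period).
- camera(name): name is "scene" or "top"; returns a dict with "pixels" (480x640x3 uint8, red, green, blue), "depth" (480x640 float32, m along the optical axis (not along the pixel's ray), 0 where there is no reading), "fx", "fy", "cx", "cy" (pixels), "dist" ([k1, k2, p1, p2, k3] as OpenCV has them; the pictures are not rectified), "rvec" (rotation vector, rad) and "tvec" (3), from world to camera coordinates, as OpenCV has them. Camera axes: x right, y down, z forward; pixel columns grow to the right and rows downward; lengths in m; the calibration is good to about 2 mm. A picture is of the moment at which its call begins.
- hand_in(): hands the job in; it is judged then, once.
The state is a dict: "time_s": time; "qpos": joint angles; "joint_vel": joint speeds; "tau": joint torques, N m; "ee_pos": TCP position; "eef_rot": TCP orientation; "force": force on the tool from outside, world axes, zero at the start; "moment": the same for the moment, N m; "grip_width": finger opening in m; "grip_force": force on a finger pad.
Only numpy, scipy, OpenCV 4.12 (cv2) and the standard library are available. Lean on these libraries where they do the work, as an engineer would, in place of code of your own. Each camera call takes 0.05 s, during which the arm holds its last target. There are 200 camera calls.

## Working session

There is one attempt and no reset: what is moved stays moved. The work goes in short steps, Python scripts to look and compute and a tool call to move; the robot and the scene stay as the last step left them, time stands still between calls to the robot, and variables do not carry over. Pictures are saved under pics/ and viewed, at most 14 in all, crops included, and the job is handed in when it is done.

Besides the shell and the picture viewer there is one more tool, called by a JSON object that holds its "method" and its "body", one argument or row to a line. send_rows: Moves the arm, as the interface text tells. Its arguments: {"type":"object","properties":{"motion":{"type":"array"},"squeeze":{"type":"number"}},"required":["motion"]}

```bash
mkdir -p pics; ls; cat > h.py <<'E'
from station import *
import numpy as np, cv2
def cam(n):
    c=camera(n); c['K']=np.array([[c['fx'],0,c['cx']],[0,c['fy'],c['cy']],[0,0,1.]]); c['R']=cv2.Rodrigues(np.array(c['rvec'],float))[0]; c['t']=np.array(c['tvec'],float).ravel(); c['D']=np.array(c['dist'],float); return c
def save(c,f): cv2.imwrite(f,c['pixels'][:,:,::-1])
def onplane(c,uv,z):
    p=cv2.undistortPoints(np.array(uv,float).reshape(-1,1,2),c['K'],c['D']).reshape(-1,2)
    d=np.c_[p,np.ones(len(p))]@c['R']; o=-c['R'].T@c['t']
    return o+d*((z-o[2])/d[:,2:])
def bydepth(c,uv):
    uv=np.array(uv,float).reshape(-1,2)
    p=cv2.undistortPoints(uv.reshape(-1,1,2),c['K'],c['D']).reshape(-1,2)
    z=np.array([c['depth'][int(v),int(u)] for u,v in uv])
    return (np.c_[p,np.ones(len(p))]*z[:,None]-c['t'])@c['R']
E
python3 - <<'E'
from h import *
for n in("scene","top"):
    c=cam(n); save(c,f'pics/{n}0.png'); print(n,-c['R'].T@c['t'])
print(get_obs())
E
```

```text
pics
scene [ 1.02256075 -0.48539913  1.16642139]
top [ 0.31142543 -0.00828734  1.44476815]
{'time_s': 0.1, 'qpos': array([-1.32160106e+00,  3.00443273e-01,  1.52151960e+00, -1.69313503e-05,
        1.32070342e+00, -6.65739915e-02]), 'joint_vel': array([ 0.00166256, -0.00139819, -0.00047898, -0.00027429,  0.00092737,
        0.00027989]), 'tau': array([ 9.89371911e-04, -5.32648265e+01, -3.53284764e+01,  7.09819794e-02,
        2.35219690e-02, -7.33900970e-05]), 'ee_pos': array([ 0.1707409 , -0.52254343,  0.17602762]), 'eef_rot': array([-3.14052030e+00, -5.50599652e-05,  3.15773427e-01]), 'force': array([ 0.42309818, -0.34868177,  0.767112  ]), 'moment': array([ 0.00072089, -0.00291506,  0.00238449]), 'grip_force': 0.0, 'grip_width': 0.09389003024690896}
```

View pics/top0.png

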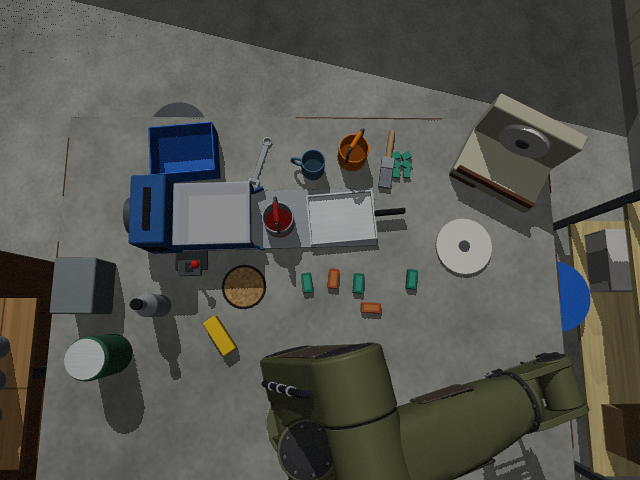

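View pics/scene0.png

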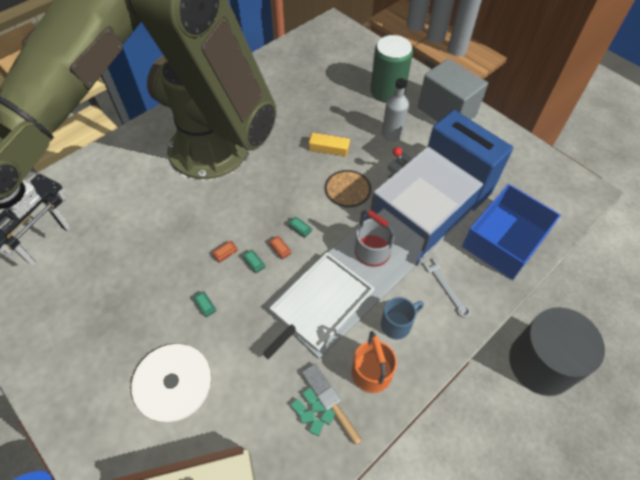

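Top view (up = world +x, left = +y): tunnel mouth ≈(252,215), can with red grip (277,212), tray (342,218) with handle (390,211), mat (244,287), lever (193,264). Green stones are at (307,283), (358,283) and (411,280); brown at (334,279) and (371,308). The green chips at (402,165) are too small, and the orange can at (353,150) is a decoy. The scene view also shows only three green stones.

```bash
cat > see.py <<'E'
from h import *
def blobs(c,lo,hi,z,amin=40,box=None):
    hsv=cv2.cvtColor(c['pixels'],cv2.COLOR_RGB2HSV); m=cv2.inRange(hsv,lo,hi)
    if box: k=np.zeros_like(m); x0,y0,x1,y1=box; k[y0:y1,x0:x1]=1; m*=k
    out=[]
    for q in cv2.findContours(m,cv2.RETR_EXTERNAL,cv2.CHAIN_APPROX_NONE)[0]:
        if cv2.contourArea(q)<amin: continue
        w=onplane(c,q.reshape(-1,2),z)
        M=cv2.moments(q); px=[M['m10']/M['m00'],M['m01']/M['m00']]
        (cx,cy),(a,b),an=cv2.minAreaRect((w[:,:2]*1000).astype(np.float32))
        if a<b: a,b,an=b,a,an+90
        out.append((np.round(px),np.round([cx,cy]),np.round([a,b]),round((an+90)%180-90,1)))
    return out
G=((75,90,50),(92,255,255)); 
E
python3 - <<'E'
from see import *
c=cam('top'); s=cam('scene')
for n,k in(('top',c),('scene',s)):
    print(n); 
    for b in blobs(k,*G,.02,30): print(' green',*b)
    for b in blobs(k,(5,120,80),(12,255,255),.02,60): print(' brown',*b)
    for b in blobs(k,(0,150,80),(4,255,255),.164,10): print(' red',*b)
P=lambda *uv:[print(u,np.round(p*1000)) for u,p in zip(uv,bydepth(c,uv))]
P((244,287),(277,205),(342,218),(390,211),(193,264),(196,265),(307,283),(411,280),(210,215),(150,210),(290,235))
for n,k,box in(('top',c,(215,255,275,315)),):
    print('mat',blobs(k,(8,60,60),(22,255,255),.002,300,box))
# big zoom crop
im=c['pixels'][160:320,130:450,::-1]; cv2.imwrite('pics/zoom.png',cv2.resize(im,(800,400),interpolation=cv2.INTER_CUBIC))
E
```

```text
top
 green [358. 283.] [ 415. -155.] [60. 31.] -6.4
 green [306. 282.] [417.   7.] [59. 32.] 5.4
 green [412. 278.] [ 429. -323.] [59. 32.] -8.4
 green [401. 163.] [ 805. -303.] [89. 66.] 1.1
 brown [370. 307.] [ 340. -192.] [59. 31.] 89.1
 brown [333. 278.] [430. -76.] [57. 31.] -0.4
 red [194. 263.] [459. 321.] [20. 17.] -89.9
 red [275. 211.] [610.  97.] [54. 14.] 5.5
scene
 green [313. 412.] [ 812. -306.] [88. 63.] 0.8
 green [204. 304.] [ 435. -327.] [64. 28.] -7.0
 green [253. 261.] [ 422. -158.] [63. 29.] -4.8
 green [300. 226.] [423.   3.] [62. 30.] 7.2
 brown [374. 366.] [ 830. -128.] [130. 100.] -68.9
 brown [224. 251.] [ 347. -196.] [60. 37.] 87.1
 brown [280. 247.] [437. -80.] [65. 30.] -6.7
 brown [580.  65.] [ 560. 1229.] [942. 123.] -76.9
 brown [279.  17.] [-342.  579.] [221.  39.] -38.8
 red [377. 218.] [608.  97.] [51. 12.] 6.2
 red [397. 151.] [496. 294.] [21. 19.] -42.5
(244, 287) [403. 205.  -3.]
(277, 205) [627.  91. 171.]
(342, 218) [ 623. -106.   17.]
(390, 211) [ 640. -257.   44.]
(193, 264) [462. 338. 116.]
(196, 265) [459. 330. 112.]
(307, 283) [414.   5.  18.]
(411, 280) [ 424. -322.   20.]
(210, 215) [607. 293. 122.]
(150, 210) [603. 442. 200.]
(290, 235) [568.  61.  11.]
mat [(array([243., 287.]), array([403., 205.]), array([123., 119.]), -89.9)]
```

View pics/zoom.png

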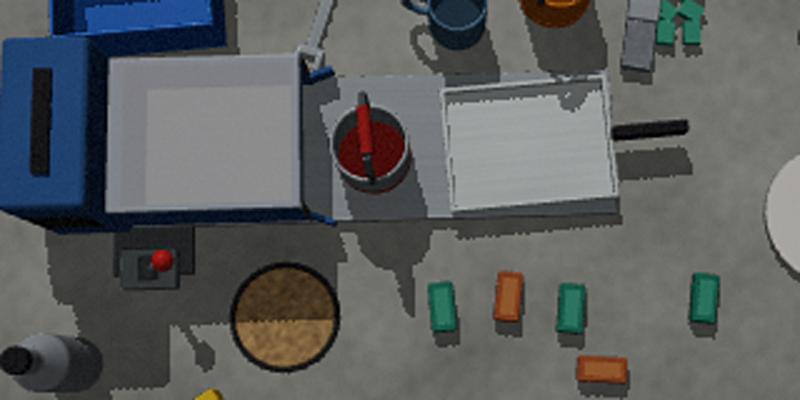

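The zoom confirms the layout, and the tray is slightly rotated to the deck. Next I measure the dryer and tray poses.

```bash
python3 - <<'E'
from see import *
c=cam('top')
vv,uu=np.mgrid[160:300,100:420]; uv=np.c_[uu.ravel(),vv.ravel()]
W=bydepth(c,uv)*1000
def rect(m,n):
    w=np.zeros((140,320),np.uint8).ravel(); w[m]=255
    q=max(cv2.findContours(w.reshape(140,320),cv2.RETR_EXTERNAL,cv2.CHAIN_APPROX_NONE)[0],key=cv2.contourArea).reshape(-1,2)
    p=W.reshape(140,320,3)[q[:,1],q[:,0]]; z=np.median(p[:,2])
    r=cv2.minAreaRect(p[:,:2].astype(np.float32)); print(n,np.round(r[0]),np.round(r[1]),round(r[2],1),'z',round(z)); print(np.round(cv2.boxPoints(r)).tolist())
rect((abs(W[:,2]-122)<7),'roof'); rect(abs(W[:,2]-199)<8,'blower')
hsv=cv2.cvtColor(c['pixels'],cv2.COLOR_RGB2HSV).reshape(480,640,3)[160:300,100:420].reshape(-1,3)
# tray: bright pixels right of can
m=(hsv[:,2]>165)&(uv[:,0]>297)&(uv[:,0]<385)&(uv[:,1]>180)&(uv[:,1]<255)
w=m.reshape(140,320).astype(np.uint8)*255
q=max(cv2.findContours(w,cv2.RETR_EXTERNAL,cv2.CHAIN_APPROX_NONE)[0],key=cv2.contourArea).reshape(-1,2)+[100,160]
p=onplane(c,q,.032)*1000; r=cv2.minAreaRect(p[:,:2].astype(np.float32)); print('tray',np.round(r[0]),np.round(r[1]),r[2]); print(np.round(cv2.boxPoints(r)).tolist())
# handle: dark
m=(hsv[:,2]<45)&(uv[:,0]>374)&(uv[:,0]<410)&(uv[:,1]>195)&(uv[:,1]<225)
p=onplane(c,uv[m],.049)*1000; r=cv2.minAreaRect(p[:,:2].astype(np.float32)); print('handle',np.round(r[0]),np.round(r[1]),r[2]); print(np.round(cv2.boxPoints(r)).tolist())
for lo,hi in((300,378),(255,268)):
  for u in np.linspace(lo,hi,4).astype(int):
    col=W.reshape(140,320,3)[:,u-100]; k=(abs(col[:,2]-14)<9)|(abs(col[:,2]-25)<12); k=col[:,2]>7; kk=col[k]; print(u,np.round([kk[:,0].min(),kk[:,0].max(),kk[0,1]]))
E
```

```text
roof [610. 308.] [199. 268.] 1.7 z 123
[[507.0, 439.0], [515.0, 171.0], [714.0, 177.0], [706.0, 445.0]]
blower [609. 453.] [198. 100.] 2.1 z 195
[[508.0, 500.0], [511.0, 400.0], [709.0, 407.0], [706.0, 507.0]]
tray [677. -65.] [ 3. 16.] 0.30426308512687683
[[675.0, -57.0], [675.0, -73.0], [678.0, -73.0], [678.0, -57.0]]
handle [ 637. -254.] [18. 94.] 5.575450420379639
[[623.0, -208.0], [632.0, -302.0], [650.0, -300.0], [641.0, -207.0]]
300 [311. 805.  29.]
326 [532. 719. -55.]
352 [ 535.  821. -141.]
378 [ 629.  734. -225.]
255 [525. 791. 178.]
259 [522. 805. 165.]
263 [311. 718. 148.]
268 [525. 713. 134.]
```

Two views agree. The dryer yaw is about 1.9° with its mouth near (617,175) mm. The can is at (609,97) with its bar at 5.5°, and the mat is at (403,205). The tray's yaw is about 5.5° with its origin near (621,-100). The can goes first.

{"method": "send_rows", "body": {
  "motion": [
    [[0,0,-1],[0,0,0.9],1],
    [[0,0,-1],[0,0,0.9],1],
    [[0.8,-0.95,0],[0,0,0],1],
    [[0.8,-0.95,0],[0,0,0],1],
    [[0.8,-0.95,0],[0,0,0],1],
    [[0.8,-0.95,0],[0,0,0],1],
    [[0.8,-0.95,0],[0,0,0],1],
    [[0.8,-0.95,0],[0,0,0],1],
    [[0.8,-0.95,0],[0,0,0],1],
    [[0.8,-0.95,0],[0,0,0],1],
    [[0.8,-0.95,0],[0,0,0],1],
    [[0.8,-0.95,0],[0,0,0],1]
  ],
  "squeeze": 25
}}

```text
time_s: 1.45
ee_pos: [0.3818, -0.2139, 0.2366]
eef_rot: [3.141, -0.0, 0.1]
force: [1.1, -0.6, -0.2]
grip_width: 0.0939
grip_force: 0.0
```

{"method": "send_rows", "body": {
  "motion": [
    [[0.8,-0.95,0],[0,0,0],1],
    [[0.8,-0.95,0],[0,0,0],1],
    [[0.8,-0.95,0],[0,0,0],1],
    [[0.8,-0.95,0],[0,0,0],1],
    [[0.8,-0.95,0],[0,0,0],1],
    [[0.8,-0.95,0],[0,0,0],1],
    [[0.8,-0.95,0],[0,0,0],1],
    [[0,0,0],[0,0,0],1],
    [[0,0,0],[0,0,0],1]
  ]
}}

```text
time_s: 2.35
ee_pos: [0.5284, 0.0003, 0.2361]
eef_rot: [3.142, 0.001, 0.101]
force: [0.5, 0.1, -0.3]
grip_width: 0.0939
grip_force: 0.0
```

```bash
python3 - <<'E'
from see import *
for n,box in(('top',(255,180,300,240)),('scene',(350,190,400,240))):
    for b in blobs(cam(n),(0,150,80),(4,255,255),.164,10,box): print(*b)
E
```

```text
[275. 207.] [624.  99.] [27.  9.] 0.9
[377. 218.] [608.  96.] [51. 12.] 4.6
```

Scene view confirms the can is at (608,96); the arm partly covers it in the top view.

{"method": "send_rows", "body": {
  "motion": [
    [[1,-0.98,0],[0,0,0],1],
    [[1,-0.98,0],[0,0,0],1],
    [[1,-0.98,0],[0,0,0],1],
    [[0,0,0],[0,0,0],1],
    [[0,0,1],[0,0,0],1],
    [[0,0,1],[0,0,0],1],
    [[0,0,0.6],[0,0,0],1],
    [[0,0,0.4],[0,0,0],1],
    [[0,0,0],[0,0,0],1],
    [[0,0,0],[0,0,0],1]
  ]
}}

```text
time_s: 3.45
ee_pos: [0.6096, 0.0961, 0.1477]
eef_rot: [3.142, -0.001, 0.099]
force: [0.6, 0.4, -0.2]
grip_width: 0.0942
grip_force: 0.0
```

{"method": "send_rows", "body": {
  "motion": [
    [[0,0,0],[0,0,0],-1],
    [[0,0,0],[0,0,0],-1],
    [[0,0,0],[0,0,0],-1],
    [[0,0,0],[0,0,0],-1],
    [[0,0,0],[0,0,0],-1],
    [[0,0,0],[0,0,0],-1],
    [[0,0,0],[0,0,0],-1],
    [[0,0,0],[0,0,0],-1]
  ],
  "squeeze": 35
}}

```text
time_s: 4.25
ee_pos: [0.6093, 0.0967, 0.1465]
eef_rot: [-3.142, 0.0, 0.1]
force: [-0.8, 0.5, -0.4]
grip_width: 0.0328
grip_force: 0.0
```

{"method": "send_rows", "body": {
  "motion": [
    [[0,0,0],[0,0,0],-1],
    [[0,0,0],[0,0,0],-1],
    [[0,0,0],[0,0,0],-1],
    [[0,0,0],[0,0,0],-1],
    [[0,0,-0.3],[0,0,0],-1],
    [[0,0,-0.7],[0,0,0],-1],
    [[0,0,-0.7],[0,0,0],-1],
    [[0,0,-0.3],[0,0,0],-1],
    [[0,0,0],[0,0,0],-1]
  ]
}}

```text
time_s: 5.15
ee_pos: [0.6098, 0.0967, 0.208]
eef_rot: [3.142, -0.003, 0.1]
force: [1.0, -0.4, -0.4]
grip_width: 0.0002
grip_force: 0.0
```

The fingers closed on nothing, so I look again.

```bash
python3 - <<'E'
from see import *
s=cam('scene'); t=cam('top')
for c,box in((t,(230,160,330,260)),(s,(330,170,430,280))):
    for b in blobs(c,(0,150,80),(4,255,255),.164,10,box): print(*b)
a=cv2.resize(s['pixels'][130:310,260:480,::-1],(400,327)); b=cv2.resize(t['pixels'][130:310,180:400,::-1],(400,327))
cv2.imwrite('pics/miss.png',np.hstack([a,b]))
E
```

```text
[377. 218.] [608.  96.] [51. 12.] 5.4
```

View pics/miss.png

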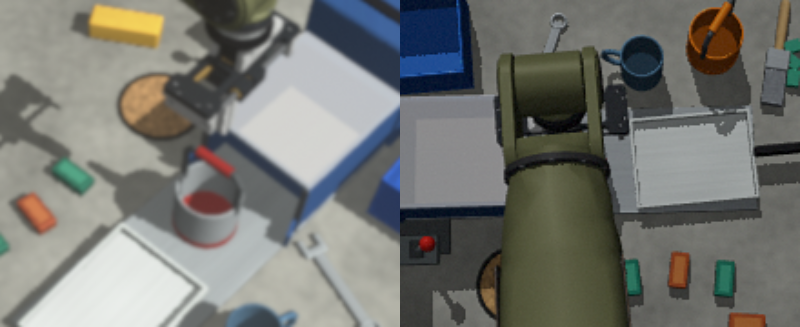

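```bash
python3 - <<'E'
from see import *
s=cam('scene'); o=get_obs(); p=np.array(o['ee_pos'])
for q in(p,p+[0,0,.05],[.608,.096,.164]):
    print(q,cv2.projectPoints(np.array([q]),s['R'],s['t'],s['K'],s['D'])[0].ravel())
im=s['pixels'][150:250,330:430,::-1].copy(); cv2.imwrite('pics/tip.png',cv2.resize(im,(600,600),interpolation=cv2.INTER_CUBIC))
E
```

```text
[0.60890089 0.09661211 0.20545959] [379.19127332 207.78229402]
[0.60890089 0.09661211 0.25545959] [381.46685769 194.84704711]
[0.608, 0.096, 0.164] [376.97958461 217.75029194]
```

View pics/tip.png

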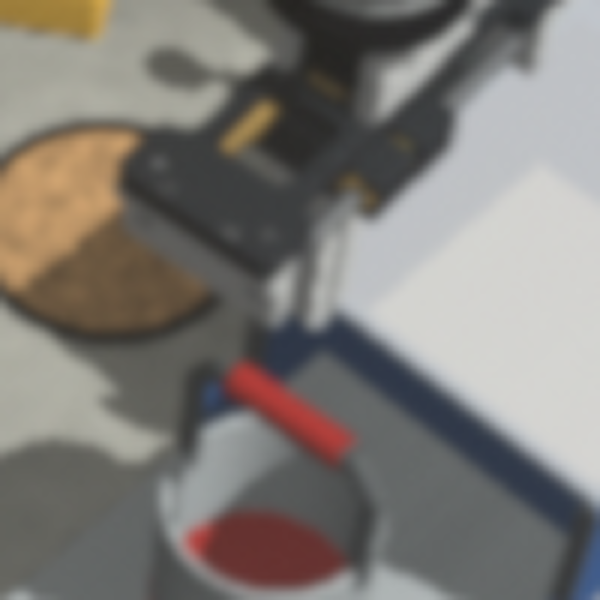

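```bash
python3 - <<'E'
from see import *
s=cam('scene')
vv,uu=np.mgrid[150:250,330:430]; uv=np.c_[uu.ravel(),vv.ravel()]
W=bydepth(s,uv)*1000
m=(abs(W[:,0]-609)<60)&(abs(W[:,1]-97)<70)&(W[:,2]>130)
for z0 in range(130,290,8):
    k=m&(W[:,2]>=z0)&(W[:,2]<z0+8)
    if k.sum(): print(z0,k.sum(),'x',np.round([W[k,0].min(),W[k,0].max()]),'y',np.round([W[k,1].min(),np.median(W[k,1]),W[k,1].max()]))
E
```

```text
130 10 x [564. 660.] y [85. 88. 96.]
138 17 x [562. 662.] y [ 83.  92. 101.]
146 20 x [562. 662.] y [ 82.  96. 103.]
154 43 x [566. 658.] y [ 84.  90. 101.]
162 108 x [574. 653.] y [ 83.  91. 102.]
170 58 x [580. 645.] y [ 84.  93. 101.]
226 3 x [618. 620.] y [94. 96. 98.]
234 6 x [615. 620.] y [ 84.  94. 101.]
242 19 x [609. 621.] y [ 82.  88. 107.]
250 19 x [610. 620.] y [ 81.  88. 105.]
258 24 x [611. 620.] y [ 81.  89. 109.]
266 19 x [610. 621.] y [ 81.  84. 102.]
274 21 x [613. 621.] y [ 79.  89. 107.]
282 12 x [617. 622.] y [ 81.  95. 107.]
```

Finger tips show at z≈0.23 while the TCP reads 0.206, about 22 mm higher than reported. I reopen, go about 20 mm deeper (the can rim is at 0.099, so it is safe either way) and grip.

{"method": "send_rows", "body": {
  "motion": [
    [[0,0,0],[0,0,0],1],
    [[0,0,0],[0,0,0],1],
    [[0,0,0],[0,0,0],1],
    [[0,0,0],[0,0,0],1],
    [[0,0,0],[0,0,0],1],
    [[0,0,0],[0,0,0],1],
    [[0,0,0],[0,0,0],1],
    [[0,0,0],[0,0,0],1],
    [[0,0,0],[0,0,0],1],
    [[0,0,0],[0,0,0],1]
  ]
}}

```text
time_s: 6.35
ee_pos: [0.6093, 0.0967, 0.2066]
eef_rot: [3.142, -0.0, 0.1]
force: [-0.1, 0.7, -0.4]
grip_width: 0.077
grip_force: 0.0
```

{"method": "send_rows", "body": {
  "motion": [
    [[0,0,0.5],[0,0,0],1],
    [[0,0,0.5],[0,0,0],1],
    [[0,0,0.5],[0,0,0],1],
    [[0,0,0.5],[0,0,0],1],
    [[0,0,0.4],[0,0,0],1],
    [[0,0,0.3],[0,0,0],1],
    [[0,0,0],[0,0,0],1]
  ]
}}

```text
time_s: 7.05
ee_pos: [0.6088, 0.0966, 0.1244]
eef_rot: [-3.142, 0.002, 0.1]
force: [-0.2, -0.8, -0.0]
grip_width: 0.0939
grip_force: 0.0
```

{"method": "send_rows", "body": {
  "motion": [
    [[0,0,0],[0,0,0],-1],
    [[0,0,0],[0,0,0],-1],
    [[0,0,0],[0,0,0],-1],
    [[0,0,0],[0,0,0],-1],
    [[0,0,0],[0,0,0],-1],
    [[0,0,0],[0,0,0],-1],
    [[0,0,0],[0,0,0],-1],
    [[0,0,0],[0,0,0],-1],
    [[0,0,0],[0,0,0],-1],
    [[0,0,0],[0,0,0],-1],
    [[0,0,0],[0,0,0],-1],
    [[0,0,0],[0,0,0],-1]
  ]
}}

```text
time_s: 8.25
ee_pos: [0.6093, 0.0965, 0.1256]
eef_rot: [3.141, -0.0, 0.1]
force: [0.9, -1.8, 0.7]
grip_width: 0.0151
grip_force: 35.0
```

Gripped (15 mm, 35 N). Lift, then carry it over to the mat.

{"method": "send_rows", "body": {
  "motion": [
    [[0,0,-0.3],[0,0,0],-1],
    [[0,0,-0.6],[0,0,0],-1],
    [[0,0,-0.7],[0,0,0],-1],
    [[0,0,-0.4],[0,0,0],-1],
    [[-0.3,-0.2,0],[0,0,0],-1],
    [[-0.5,-0.33,0],[0,0,0],-1],
    [[-0.5,-0.33,0],[0,0,0],-1],
    [[-0.5,-0.33,0],[0,0,0],-1]
  ]
}}

```text
time_s: 9.05
ee_pos: [0.5502, 0.1274, 0.1842]
eef_rot: [-3.142, 0.002, 0.1]
force: [0.6, 0.9, -5.1]
grip_width: 0.0151
grip_force: 35.0
```

{"method": "send_rows", "body": {
  "motion": [
    [[-0.6,-0.4,0],[0,0,0],-1],
    [[-0.6,-0.4,0],[0,0,0],-1],
    [[-0.6,-0.4,0],[0,0,0],-1],
    [[-0.6,-0.4,0],[0,0,0],-1],
    [[-0.6,-0.4,0],[0,0,0],-1],
    [[-0.6,-0.4,0],[0,0,0],-1],
    [[-0.6,-0.4,0],[0,0,0],-1],
    [[-0.4,-0.3,0],[0,0,0],-1],
    [[0,0,0],[0,0,0],-1],
    [[0,0,0],[0,0,0],-1]
  ]
}}

```text
time_s: 10.05
ee_pos: [0.4055, 0.2056, 0.1854]
eef_rot: [3.141, -0.0, 0.1]
force: [0.6, 0.3, -5.6]
grip_width: 0.0153
grip_force: 34.9
```

Lower 72 mm to about 0.1135, gently at the end.

{"method": "send_rows", "body": {
  "motion": [
    [[0,0,0.5],[0,0,0],-1],
    [[0,0,0.5],[0,0,0],-1],
    [[0,0,0.5],[0,0,0],-1],
    [[0,0,0.5],[0,0,0],-1],
    [[0,0,0.15],[0,0,0],-1],
    [[0,0,0.1],[0,0,0],-1],
    [[0,0,0.08],[0,0,0],-1],
    [[0,0,0],[0,0,0],-1]
  ]
}}

```text
time_s: 10.85
ee_pos: [0.4062, 0.2057, 0.1165]
eef_rot: [-3.141, -0.002, 0.1]
force: [0.4, -0.8, 3.6]
grip_width: 0.0153
grip_force: 35.0
```

Touched down. Release and rise.

{"method": "send_rows", "body": {
  "motion": [
    [[0,0,0],[0,0,0],1],
    [[0,0,0],[0,0,0],1],
    [[0,0,0],[0,0,0],1],
    [[0,0,0],[0,0,0],1],
    [[0,0,0],[0,0,0],1],
    [[0,0,0],[0,0,0],1],
    [[0,0,0],[0,0,0],1],
    [[0,0,0],[0,0,0],1],
    [[0,0,-0.5],[0,0,0],1],
    [[0,0,-0.8],[0,0,0],1],
    [[0,0,-0.8],[0,0,0],1],
    [[0,0,-0.8],[0,0,0],1]
  ]
}}

```text
time_s: 12.05
ee_pos: [0.4053, 0.2057, 0.2037]
eef_rot: [-3.141, 0.0, 0.1]
force: [0.1, 0.6, -0.2]
grip_width: 0.0944
grip_force: 0.0
```

{"method": "send_rows", "body": {
  "motion": [
    [[0,0.9,0],[0,0,0],1],
    [[0,0.9,0],[0,0,0],1],
    [[0,0.9,0],[0,0,0],1],
    [[0,0.9,0],[0,0,0],1],
    [[0,0.9,0],[0,0,0],1],
    [[0,0.9,0],[0,0,0],1],
    [[-0.2,1,0],[0,0,0],1],
    [[0,0.3,0],[0,0,0],1],
    [[0,0,0],[0,0,0],1]
  ]
}}

```text
time_s: 12.95
ee_pos: [0.4196, 0.0045, 0.2027]
eef_rot: [-3.141, -0.0, 0.098]
force: [0.6, 0.2, 0.9]
grip_width: 0.0941
grip_force: 0.0
```

```bash
cat > chk.py <<'E'
from see import *
s=cam('scene'); t=cam('top'); o=get_obs(); p=np.array(o['ee_pos'])*1000; print('tcp',np.round(p,1),np.round(o['eef_rot'],3),o['time_s'])
for n,c in(('top',t),('scene',s)):
    for b in blobs(c,*G,.02,60): print(n,'green',*b)
vv,uu=np.mgrid[0:480,0:640]; W=bydepth(s,np.c_[uu.ravel(),vv.ravel()])*1000
k=(np.hypot(W[:,0]-p[0],W[:,1]-p[1])<70)&(W[:,2]>p[2]-30)&(W[:,2]<p[2]+60)
for z0 in range(int(p[2])-30,int(p[2])+60,6):
    q=k&(W[:,2]>=z0)&(W[:,2]<z0+6)
    if q.sum(): print(z0,q.sum(),np.round([W[q,0].mean(),W[q,1].min(),W[q,1].max()]))
E
python3 - <<'E'
import chk
from chk import *
print(blobs(s,(0,150,80),(4,255,255),.152,10,(300,120,400,240)))
save(t,'pics/t2.png')
E
```

```text
tcp [419.6   5.7 202.7] [-3.141 -0.     0.1  ] 13.05
top green [358. 283.] [ 416. -155.] [59. 31.] -6.4
top green [412. 278.] [ 429. -324.] [60. 32.] -6.2
top green [401. 163.] [ 805. -303.] [89. 66.] 1.1
scene green [313. 412.] [ 812. -306.] [86. 63.] 0.8
scene green [204. 304.] [ 435. -327.] [63. 28.] -7.0
scene green [253. 261.] [ 422. -158.] [63. 29.] -4.8
scene green [300. 226.] [423.   3.] [62. 29.] 5.8
226 5 [419.  49.  54.]
232 15 [421. -55.  62.]
238 26 [424. -57.  61.]
244 27 [423. -58.  62.]
250 30 [425. -57.  61.]
256 29 [425. -57.  61.]
[(array([343., 163.]), array([419., 166.]), array([52., 10.]), 3.9), (array([397., 151.]), array([487., 301.]), array([22., 13.]), -47.8)]
```

View pics/t2.png

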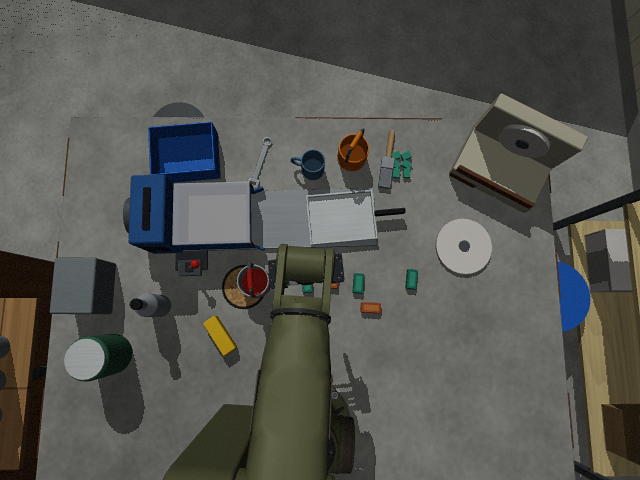

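The can was knocked aside, to about (419,166), which is 42 mm off the mat centre. I fetch it back.

{"method": "send_rows", "body": {
  "motion": [
    [[0.1,-0.9,0],[0,0,0],1],
    [[0.1,-0.9,0],[0,0,0],1],
    [[0.1,-0.9,0],[0,0,0],1],
    [[0.1,-0.9,0],[0,0,0],1],
    [[0.1,-0.9,0],[0,0,0],1],
    [[0,-0.8,0],[0,0,0],1],
    [[0,0,0],[0,0,0],1],
    [[0,0,0.9],[0,0,0],1],
    [[0,0,0.9],[0,0,0],1],
    [[0,0,0.7],[0,0,0],1],
    [[0,0,0.4],[0,0,0],1],
    [[0,0,0],[0,0,0],1]
  ]
}}

```text
time_s: 14.25
ee_pos: [0.4179, 0.1647, 0.1146]
eef_rot: [3.141, 0.002, 0.1]
force: [-0.3, -0.4, 0.3]
grip_width: 0.0941
grip_force: 0.0
```

{"method": "send_rows", "body": {
  "motion": [
    [[0,0,0],[0,0,0],-1],
    [[0,0,0],[0,0,0],-1],
    [[0,0,0],[0,0,0],-1],
    [[0,0,0],[0,0,0],-1],
    [[0,0,0],[0,0,0],-1],
    [[0,0,0],[0,0,0],-1],
    [[0,0,0],[0,0,0],-1],
    [[0,0,0],[0,0,0],-1],
    [[0,0,0],[0,0,0],-1],
    [[0,0,0],[0,0,0],-1],
    [[0,0,0],[0,0,0],-1],
    [[0,0,0],[0,0,0],-1]
  ]
}}

```text
time_s: 15.45
ee_pos: [0.4186, 0.1649, 0.1157]
eef_rot: [-3.141, -0.0, 0.1]
force: [-0.8, 1.1, 0.3]
grip_width: 0.0152
grip_force: 35.0
```

{"method": "send_rows", "body": {
  "motion": [
    [[0,0,-0.4],[0,0,0],-1],
    [[0,0,-0.3],[0,0,0],-1],
    [[-0.1,-0.3,0],[0,0,0],-1],
    [[-0.15,-0.5,0],[0,0,0],-1],
    [[-0.15,-0.5,0],[0,0,0],-1],
    [[0,0,0],[0,0,0],-1],
    [[0,0,0.4],[0,0,0],-1],
    [[0,0,0.2],[0,0,0],-1],
    [[0,0,0.1],[0,0,0],-1],
    [[0,0,0],[0,0,0],-1]
  ]
}}

```text
time_s: 16.45
ee_pos: [0.403, 0.2022, 0.1157]
eef_rot: [-3.141, -0.0, 0.099]
force: [-1.7, 1.4, 1.3]
grip_width: 0.0149
grip_force: 35.0
```

{"method": "send_rows", "body": {
  "motion": [
    [[0,0,0],[0,0,0],1],
    [[0,0,0],[0,0,0],1],
    [[0,0,0],[0,0,0],1],
    [[0,0,0],[0,0,0],1],
    [[0,0,0],[0,0,0],1],
    [[0,0,0],[0,0,0],1],
    [[0,0,0],[0,0,0],1],
    [[0,0,0],[0,0,0],1],
    [[0,0,-0.5],[0,0,0],1],
    [[0,0,-0.8],[0,0,0],1],
    [[0,0,-0.8],[0,0,0],1],
    [[0,0,-0.8],[0,0,0],1]
  ]
}}

```text
time_s: 17.65
ee_pos: [0.4026, 0.2023, 0.2036]
eef_rot: [3.142, 0.0, 0.1]
force: [0.8, -0.5, -0.9]
grip_width: 0.0938
grip_force: 0.0
```

{"method": "send_rows", "body": {
  "motion": [
    [[0,0.9,0],[0,0,0],1],
    [[0,0.9,0],[0,0,0],1],
    [[0,0.9,0],[0,0,0],1],
    [[0,0.9,0],[0,0,0],1],
    [[0,0.9,0],[0,0,0],1],
    [[0,0.9,0],[0,0,0],1],
    [[-0.2,1,0],[0,0,0],1],
    [[0,0.3,0],[0,0,0],1],
    [[0,0,0],[0,0,0],1]
  ]
}}

```text
time_s: 18.55
ee_pos: [0.4169, 0.0012, 0.2027]
eef_rot: [-3.142, -0.0, 0.098]
force: [0.6, -0.2, -0.4]
grip_width: 0.0942
grip_force: 0.0
```

```bash
python3 - <<'E'
from chk import *
print(blobs(s,(0,150,80),(4,255,255),.152,10,(300,120,400,240)))
print(blobs(t,(0,150,80),(4,255,255),.152,10,(210,250,290,320)))
E
```

```text
tcp [416.9   2.4 202.6] [-3.141 -0.     0.1  ] 18.65
top green [358. 283.] [ 416. -154.] [60. 31.] -0.9
top green [412. 278.] [ 429. -323.] [59. 32.] -8.4
top green [401. 163.] [ 805. -303.] [89. 66.] 1.1
scene green [313. 412.] [ 812. -306.] [88. 63.] 0.8
scene green [204. 304.] [ 435. -327.] [63. 28.] -7.0
scene green [253. 261.] [ 422. -158.] [63. 29.] -4.8
scene green [300. 226.] [423.   3.] [62. 29.] 5.8
220 1 [405.  49.  49.]
226 3 [414.  47.  51.]
232 17 [419. -54.  57.]
238 21 [420. -60.  56.]
244 32 [421. -62.  56.]
250 27 [422. -62.  58.]
256 33 [422. -62.  58.]
[(array([397., 151.]), array([487., 301.]), array([22., 13.]), -47.8), (array([348., 152.]), array([401., 202.]), array([51., 11.]), 6.8)]
[(array([236., 285.]), array([400., 205.]), array([54., 14.]), 5.8)]
```

Can now at (401,203), good. On to stone 1, descending carefully because of the height offset.

{"method": "send_rows", "body": {
  "motion": [
    [[0.1,-0.05,0.5],[0,0,0],1],
    [[0,0,0.9],[0,0,0],1],
    [[0,0,0.9],[0,0,0],1],
    [[0,0,0.9],[0,0,0],1],
    [[0,0,0.9],[0,0,0],1],
    [[0,0,0.9],[0,0,0],1],
    [[0,0,0.7],[0,0,0],1],
    [[0,0,0.5],[0,0,0],1],
    [[0,0,0.2],[0,0,0],1],
    [[0,0,0.1],[0,0,0],1],
    [[0,0,0],[0,0,0],1]
  ]
}}

```text
time_s: 19.75
ee_pos: [0.4198, 0.0039, 0.0079]
eef_rot: [3.142, -0.0, 0.1]
force: [-0.2, -0.7, 0.1]
grip_width: 0.0937
grip_force: 0.0
```

{"method": "send_rows", "body": {
  "motion": [
    [[0,0,0.15],[0,0,0],1],
    [[0,0,0.15],[0,0,0],1],
    [[0,0,0.1],[0,0,0],1],
    [[0,0,0],[0,0,0],1]
  ]
}}

```text
time_s: 20.15
ee_pos: [0.4194, 0.0035, -0.0047]
eef_rot: [-3.141, 0.001, 0.1]
force: [-0.2, -0.1, 0.1]
grip_width: 0.0938
grip_force: 0.0
```

```bash
python3 - <<'E'
from chk import *
E
```

```text
tcp [419.6   3.5  -4.3] [-3.142  0.     0.1  ] 20.25
top green [358. 283.] [ 415. -155.] [60. 31.] -6.4
top green [412. 278.] [ 429. -323.] [59. 32.] -8.4
top green [401. 163.] [ 805. -303.] [89. 66.] 1.1
scene green [313. 412.] [ 813. -306.] [89. 62.] -0.3
scene green [204. 304.] [ 435. -327.] [64. 28.] -7.0
scene green [253. 261.] [ 422. -158.] [63. 29.] -4.2
scene green [301. 227.] [425.   3.] [58. 30.] 5.8
-10 140 [432. -56.  72.]
-4 812 [436. -60.  72.]
2 88 [432. -59.  70.]
8 34 [430. -14.  48.]
14 147 [423. -65.  53.]
20 65 [426. -66.  54.]
26 14 [423. -56.  55.]
32 17 [424. -58.  61.]
38 22 [422. -60.  61.]
44 18 [424. -60.  55.]
50 19 [428. -60.  59.]
```

{"method": "send_rows", "body": {
  "motion": [
    [[0,0,0.15],[0,0,0],1],
    [[0,0,0.15],[0,0,0],1],
    [[0,0,0],[0,0,0],-1],
    [[0,0,0],[0,0,0],-1],
    [[0,0,0],[0,0,0],-1],
    [[0,0,0],[0,0,0],-1],
    [[0,0,0],[0,0,0],-1],
    [[0,0,0],[0,0,0],-1],
    [[0,0,0],[0,0,0],-1],
    [[0,0,0],[0,0,0],-1],
    [[0,0,0],[0,0,0],-1],
    [[0,0,0],[0,0,0],-1]
  ]
}}

```text
time_s: 21.45
ee_pos: [0.4196, 0.0035, -0.0133]
eef_rot: [-3.142, -0.0, 0.1]
force: [-0.5, 0.8, 0.8]
grip_width: 0.0311
grip_force: 35.0
```

{"method": "send_rows", "body": {
  "motion": [
    [[0,0,-0.4],[0,0,0],-1],
    [[0,0,-0.9],[0,0,0],-1],
    [[0,0,-0.9],[0,0,0],-1],
    [[0,0,-0.5],[0,0,0],-1],
    [[0.53,0.21,0],[0,0,0],-1],
    [[0.9,0.35,0],[0,0,0],-1],
    [[0.9,0.35,0],[0,0,0],-1],
    [[0.9,0.35,0],[0,0,0],-1],
    [[0.9,0.35,0],[0,0,0],-1],
    [[0.9,0.35,0],[0,0,0],-1],
    [[0.5,0.15,0],[0,0,0],-1],
    [[0,0,0],[0,0,0],-1]
  ]
}}

```text
time_s: 22.65
ee_pos: [0.5918, -0.0433, 0.0669]
eef_rot: [-3.142, 0.0, 0.099]
force: [-0.3, 1.0, -1.0]
grip_width: 0.0309
grip_force: 35.0
```

{"method": "send_rows", "body": {
  "motion": [
    [[0,0,0.6],[0,0,0],-1],
    [[0,0,0.6],[0,0,0],-1],
    [[0,0,0.4],[0,0,0],-1],
    [[0,0,0.2],[0,0,0],-1],
    [[0,0,0.1],[0,0,0],-1],
    [[0,0,0],[0,0,0],-1]
  ]
}}

```text
time_s: 23.25
ee_pos: [0.591, -0.0429, 0.0108]
eef_rot: [3.142, -0.0, 0.1]
force: [-0.4, -0.1, -0.4]
grip_width: 0.0314
grip_force: 35.0
```

{"method": "send_rows", "body": {
  "motion": [
    [[0,0,0.08],[0,0,0],-1],
    [[0,0,0],[0,0,0],0.2],
    [[0,0,0],[0,0,0],0.2],
    [[0,0,0],[0,0,0],0.2],
    [[0,0,0],[0,0,0],0.2],
    [[0,0,-0.6],[0,0,0],0.2],
    [[0,0,-1],[0,0,0],0.2],
    [[0,0,-1],[0,0,0],1],
    [[0,0,-0.4],[0,0,0],1]
  ]
}}

```text
time_s: 24.15
ee_pos: [0.5921, -0.0431, 0.1011]
eef_rot: [3.141, -0.004, 0.1]
force: [-0.0, 0.0, -0.2]
grip_width: 0.0689
grip_force: 0.0
```

{"method": "send_rows", "body": {
  "motion": [
    [[-0.76,0.4,0],[0,0,0],1],
    [[-0.76,0.4,0],[0,0,0],1],
    [[-0.76,0.4,0],[0,0,0],1],
    [[-0.76,0.4,0],[0,0,0],1],
    [[-0.76,0.4,0],[0,0,0],1],
    [[-0.76,0.4,0],[0,0,0],1],
    [[-0.76,0.4,0],[0,0,0],1],
    [[-0.76,0.4,0],[0,0,0],1],
    [[0,0,0],[0,0,0.8],1],
    [[0,0,0],[0,0,0.8],1],
    [[0,0,0],[0,0,0],1]
  ]
}}

```text
time_s: 25.25
ee_pos: [0.4188, -0.1567, 0.0978]
eef_rot: [-3.141, 0.001, -0.094]
force: [0.7, -0.5, 0.2]
grip_width: 0.094
grip_force: 0.0
```

```bash
python3 - <<'E'
from chk import *
print(blobs(s,*G,.039,60,(290,200,400,330)), blobs(t,*G,.039,60,(300,190,380,250)))
E
```

```text
tcp [ 418.9 -156.5   97.9] [-3.141e+00  1.000e-03 -8.900e-02] 25.35
top green [412. 278.] [ 429. -323.] [59. 32.] -9.2
top green [323. 227.] [592. -44.] [60. 30.] 6.1
top green [401. 163.] [ 805. -303.] [89. 66.] 1.1
scene green [313. 412.] [ 812. -306.] [88. 63.] 0.9
scene green [204. 304.] [ 435. -327.] [63. 28.] -7.0
scene green [329. 274.] [586. -40.] [58. 28.] 4.4
scene green [253. 261.] [ 422. -158.] [63. 29.] -4.8
121 1 [ 419. -111. -111.]
127 12 [ 429. -213. -105.]
133 21 [ 426. -217. -102.]
139 17 [ 426. -215. -104.]
145 17 [ 426. -217. -103.]
151 27 [ 428. -217. -102.]
[(array([329., 274.]), array([593., -47.]), array([57., 28.]), 4.4)] [(array([323., 227.]), array([588., -44.]), array([59., 30.]), 6.1)]
```

Stone 1 is in the tray at (591,-45). For stone 2 I use a narrower opening so the finger clears the brown neighbour.

{"method": "send_rows", "body": {
  "motion": [
    [[0,0,0],[0,0,0],0.3],
    [[0,0,0],[0,0,0],0.3],
    [[0,0,0.5],[0,0,0],0.3],
    [[0,0,0.6],[0,0,0],0.3],
    [[0,0,0.6],[0,0,0],0.3],
    [[0,0,0.6],[0,0,0],0.3],
    [[0,0,0.6],[0,0,0],0.3],
    [[0,0,0.4],[0,0,0],0.3],
    [[0,0,0.25],[0,0,0],0.3],
    [[0,0,0.17],[0,0,0],0.3],
    [[0,0,0],[0,0,0],0.3]
  ]
}}

```text
time_s: 26.45
ee_pos: [0.419, -0.1566, -0.0135]
eef_rot: [-3.141, 0.0, -0.092]
force: [0.1, -0.1, -0.3]
grip_width: 0.0613
grip_force: 0.0
```

{"method": "send_rows", "body": {
  "motion": [
    [[0,0,0],[0,0,0],-1],
    [[0,0,0],[0,0,0],-1],
    [[0,0,0],[0,0,0],-1],
    [[0,0,0],[0,0,0],-1],
    [[0,0,0],[0,0,0],-1],
    [[0,0,0],[0,0,0],-1],
    [[0,0,0],[0,0,0],-1]
  ]
}}

```text
time_s: 27.15
ee_pos: [0.4192, -0.1567, -0.0132]
eef_rot: [3.142, -0.0, -0.092]
force: [-0.7, 0.3, 4.4]
grip_width: 0.0311
grip_force: 35.0
```

{"method": "send_rows", "body": {
  "motion": [
    [[0,0,-0.4],[0,0,0],-1],
    [[0,0,-0.9],[0,0,0],-1],
    [[0,0,-0.9],[0,0,0],-1],
    [[0,0,-0.5],[0,0,-0.8],-1],
    [[0,0,0],[0,0,-0.8],-1]
  ]
}}

```text
time_s: 27.65
ee_pos: [0.4201, -0.1571, 0.0704]
eef_rot: [3.14, -0.003, 0.104]
force: [0.5, 0.9, -1.8]
grip_width: 0.0313
grip_force: 35.0
```

{"method": "send_rows", "body": {
  "motion": [
    [[0.5,-0.08,0],[0,0,0],-1],
    [[0.9,-0.14,0],[0,0,0],-1],
    [[0.9,-0.14,0],[0,0,0],-1],
    [[0.9,-0.14,0],[0,0,0],-1],
    [[0.9,-0.14,0],[0,0,0],-1],
    [[0.9,-0.14,0],[0,0,0],-1],
    [[0.9,-0.14,0],[0,0,0],-1],
    [[0.9,-0.14,0],[0,0,0],-1],
    [[0.9,-0.14,0],[0,0,0],-1],
    [[0,0,0],[0,0,0],-1]
  ]
}}

```text
time_s: 28.65
ee_pos: [0.647, -0.0968, 0.0678]
eef_rot: [-3.141, -0.0, 0.101]
force: [-0.0, 0.2, -0.4]
grip_width: 0.0312
grip_force: 35.0
```

{"method": "send_rows", "body": {
  "motion": [
    [[0,0,0.6],[0,0,0],-1],
    [[0,0,0.6],[0,0,0],-1],
    [[0,0,0.4],[0,0,0],-1],
    [[0,0,0.2],[0,0,0],-1],
    [[0,0,0.15],[0,0,0],-1],
    [[0,0,0],[0,0,0],-1]
  ]
}}

```text
time_s: 29.25
ee_pos: [0.6452, -0.0979, 0.0092]
eef_rot: [-3.142, 0.0, 0.1]
force: [0.3, -0.5, -0.6]
grip_width: 0.0313
grip_force: 35.0
```

{"method": "send_rows", "body": {
  "motion": [
    [[0,0,0.05],[0,0,0],-1],
    [[0,0,0],[0,0,0],0.3],
    [[0,0,0],[0,0,0],0.3],
    [[0,0,0],[0,0,0],0.3],
    [[0,0,0],[0,0,0],0.3],
    [[0,0,-0.6],[0,0,0],0.3],
    [[0,0,-1],[0,0,0],0.3],
    [[0,0,-1],[0,0,0],0.3],
    [[0,0,-0.4],[0,0,0],0.3]
  ]
}}

```text
time_s: 30.15
ee_pos: [0.6464, -0.098, 0.1008]
eef_rot: [3.14, -0.004, 0.1]
force: [0.5, -0.5, 0.0]
grip_width: 0.061
grip_force: 0.0
```

{"method": "send_rows", "body": {
  "motion": [
    [[-0.87,0.76,0],[0,0,0],0.3],
    [[-0.87,0.76,0],[0,0,0],0.3],
    [[-0.87,0.76,0],[0,0,0],0.3],
    [[-0.87,0.76,0],[0,0,0],0.3],
    [[-0.87,0.76,0],[0,0,0],0.3],
    [[-0.87,0.76,0],[0,0,0],0.3],
    [[-0.87,0.76,0],[0,0,0],0.3],
    [[-0.87,0.76,0],[0,0,0],0.3],
    [[-0.87,0.76,0],[0,0,0.95],0.3],
    [[0,0,0],[0,0,0.95],0.3],
    [[0,0,0],[0,0,0],0.3]
  ]
}}

```text
time_s: 31.25
ee_pos: [0.4313, -0.3258, 0.0971]
eef_rot: [-3.141, 0.001, -0.132]
force: [0.3, -0.1, -0.6]
grip_width: 0.0609
grip_force: 0.0
```

```bash
python3 - <<'E'
from chk import *
print(blobs(s,(0,150,80),(4,255,255),.152,10,(300,120,400,240)))
E
```

```text
tcp [ 432.1 -325.    97.2] [-3.141  0.    -0.125] 31.35
top green [338. 217.] [627. -92.] [95. 63.] 13.6
top green [401. 163.] [ 805. -303.] [89. 66.] 1.1
scene green [313. 412.] [ 812. -306.] [88. 63.] 0.9
scene green [204. 304.] [ 435. -327.] [63. 28.] -7.0
scene green [325. 294.] [621. -88.] [94. 60.] 13.8
121 3 [ 441. -361. -295.]
127 11 [ 443. -365. -290.]
133 17 [ 441. -369. -287.]
139 16 [ 442. -369. -286.]
145 17 [ 440. -369. -285.]
151 16 [ 443. -370. -285.]
[(array([397., 151.]), array([487., 301.]), array([22., 13.]), -47.8), (array([348., 152.]), array([401., 202.]), array([51., 11.]), 6.3)]
```

Stones 1 and 2 now appear adjacent in the tray, so stone 1 probably got nudged. I carry on with stone 3.

{"method": "send_rows", "body": {
  "motion": [
    [[0,0,0.5],[0,0,0],0.3],
    [[0,0,0.6],[0,0,0],0.3],
    [[0,0,0.6],[0,0,0],0.3],
    [[0,0,0.6],[0,0,0],0.3],
    [[0,0,0.6],[0,0,0],0.3],
    [[0,0,0.4],[0,0,0],0.3],
    [[0,0,0.25],[0,0,0],0.3],
    [[0,0,0.14],[0,0,0],0.3],
    [[0,0,0],[0,0,0],0.3]
  ]
}}

```text
time_s: 32.25
ee_pos: [0.4321, -0.3253, -0.0132]
eef_rot: [-3.141, 0.0, -0.127]
force: [1.4, 0.2, -0.3]
grip_width: 0.0612
grip_force: 0.0
```

{"method": "send_rows", "body": {
  "motion": [
    [[0,0,0],[0,0,0],-1],
    [[0,0,0],[0,0,0],-1],
    [[0,0,0],[0,0,0],-1],
    [[0,0,0],[0,0,0],-1],
    [[0,0,0],[0,0,0],-1],
    [[0,0,0],[0,0,0],-1],
    [[0,0,0],[0,0,0],-1]
  ]
}}

```text
time_s: 32.95
ee_pos: [0.4321, -0.3255, -0.0128]
eef_rot: [3.141, -0.0, -0.128]
force: [-1.0, 1.4, 3.8]
grip_width: 0.0309
grip_force: 35.0
```

```bash
python3 - <<'E'
from see import *
t=cam('top'); s=cam('scene')
cv2.imwrite('pics/t3.png',np.hstack([cv2.resize(t['pixels'][170:260,290:410,::-1],(400,300),interpolation=cv2.INTER_CUBIC),cv2.resize(s['pixels'][230:365,250:430,::-1],(400,300),interpolation=cv2.INTER_CUBIC)]))
E
```

```text
(no output)
```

View pics/t3.png

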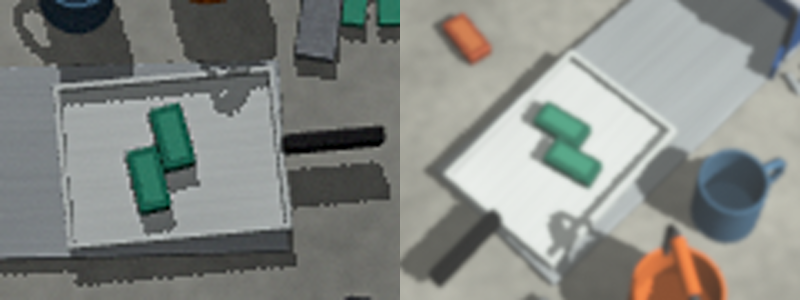

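Both stones lie flat in the tray. Now stone 3 goes to the near part of the tray.

{"method": "send_rows", "body": {
  "motion": [
    [[0,0,-0.4],[0,0,0],-1],
    [[0,0,-0.9],[0,0,0],-1],
    [[0,0,-0.9],[0,0,0],-1],
    [[0,0,-0.5],[0,0,-0.95],-1],
    [[0,0,0],[0,0,-0.95],-1]
  ]
}}

```text
time_s: 33.55
ee_pos: [0.4329, -0.3261, 0.0709]
eef_rot: [3.139, -0.003, 0.104]
force: [-0.7, -0.2, -0.6]
grip_width: 0.0312
grip_force: 35.0
```

{"method": "send_rows", "body": {
  "motion": [
    [[0.775,-0.625,0],[0,0,0],-1],
    [[0.775,-0.625,0],[0,0,0],-1],
    [[0.775,-0.625,0],[0,0,0],-1],
    [[0.775,-0.625,0],[0,0,0],-1],
    [[0.775,-0.625,0],[0,0,0],-1],
    [[0.775,-0.625,0],[0,0,0],-1],
    [[0.775,-0.625,0],[0,0,0],-1],
    [[0.775,-0.625,0],[0,0,0],-1],
    [[0,0,0],[0,0,0],-1],
    [[0,0,0],[0,0,0],-1]
  ]
}}

```text
time_s: 34.55
ee_pos: [0.6021, -0.1572, 0.0681]
eef_rot: [-3.141, 0.0, 0.101]
force: [-0.1, -0.4, -0.9]
grip_width: 0.0309
grip_force: 35.0
```

{"method": "send_rows", "body": {
  "motion": [
    [[0,0,0.6],[0,0,0],-1],
    [[0,0,0.6],[0,0,0],-1],
    [[0,0,0.4],[0,0,0],-1],
    [[0,0,0.2],[0,0,0],-1],
    [[0,0,0.15],[0,0,0],-1],
    [[0,0,0],[0,0,0],-1]
  ]
}}

```text
time_s: 35.15
ee_pos: [0.6021, -0.1578, 0.0094]
eef_rot: [-3.142, 0.0, 0.1]
force: [-0.6, 1.3, -1.0]
grip_width: 0.0312
grip_force: 35.0
```

{"method": "send_rows", "body": {
  "motion": [
    [[0,0,0.05],[0,0,0],-1],
    [[0,0,0],[0,0,0],0.05],
    [[0,0,0],[0,0,0],0.05],
    [[0,0,0],[0,0,0],0.05],
    [[0,0,0],[0,0,0],0.05],
    [[0,0,-0.6],[0,0,0],0.05],
    [[0,0,-1],[0,0,0],0.05],
    [[0,0,-1],[0,0,0],0.05],
    [[0,0,-0.8],[0,0,0],0.3]
  ]
}}

```text
time_s: 36.05
ee_pos: [0.6025, -0.1577, 0.1119]
eef_rot: [3.141, -0.001, 0.1]
force: [0.5, 0.1, 0.1]
grip_width: 0.0546
grip_force: 0.0
```

{"method": "send_rows", "body": {
  "motion": [
    [[0.2,0.93,0],[0,0,0],0.3],
    [[0.2,0.93,0],[0,0,0],0.3],
    [[0.2,0.93,0],[0,0,0],0.3],
    [[0.2,0.93,0],[0,0,0],0.3],
    [[0,0,0],[0,0,-0.9],0.3],
    [[0,0,0],[0,0,-1],0.3],
    [[0,0,0],[0,0,-1],0.3],
    [[0,0,0],[0,0,-1],0.3],
    [[0,0,0],[0,0,-1],0.3],
    [[0,0,0],[0,0,-1],0.3],
    [[0,0,0],[0,0,-1],0.3],
    [[0,0,0],[0,0,-1],0.3]
  ]
}}

```text
time_s: 37.25
ee_pos: [0.6372, -0.2662, 0.1099]
eef_rot: [-3.142, 0.0, 1.053]
force: [0.2, -0.9, -1.1]
grip_width: 0.0609
grip_force: 0.0
```

{"method": "send_rows", "body": {
  "motion": [
    [[0,0,0],[0,0,-1],0.3],
    [[0,0,0],[0,0,-1],0.3],
    [[0,0,0],[0,0,-1],0.3],
    [[0,0,0],[0,0,-1],0.3],
    [[0,0,0],[0,0,-1],0.3],
    [[0,0,0],[0,0,-0.16],0.3],
    [[0,0,0],[0,0,0],0.3]
  ]
}}

```text
time_s: 37.95
ee_pos: [0.6372, -0.2662, 0.11]
eef_rot: [3.142, -0.0, 1.665]
force: [0.1, 0.2, 0.6]
grip_width: 0.061
grip_force: 0.0
```

```bash
python3 - <<'E'
from chk import *
print(blobs(s,(0,150,80),(4,255,255),.152,10,(300,120,400,240)))
hsv=cv2.cvtColor(s['pixels'],cv2.COLOR_RGB2HSV)
m=cv2.inRange(hsv,(0,0,0),(180,90,60)); k=np.zeros_like(m); k[320:362,258:298]=1; m*=k
vv,uu=np.nonzero(m); w=bydepth(s,np.c_[uu,vv])*1000; w=w[(w[:,2]>40)&(w[:,2]<56)]; r=cv2.minAreaRect(w[:,:2].astype(np.float32)); print('handle',len(w),r,np.median(w[:,2]))
cv2.imwrite('pics/t4.png',np.hstack([cv2.resize(t['pixels'][170:260,290:410,::-1],(400,300),interpolation=cv2.INTER_CUBIC),cv2.resize(s['pixels'][230:365,250:430,::-1],(400,300),interpolation=cv2.INTER_CUBIC)]))
E
```

```text
tcp [ 637.2 -266.3  110. ] [3.142 0.    1.664] 38.05
top green [359. 224.] [ 602. -159.] [60. 31.] 5.3
top green [338. 217.] [627. -92.] [95. 63.] 13.6
top green [398. 155.] [ 839. -300.] [58. 32.] -60.8
scene green [313. 412.] [ 812. -306.] [88. 63.] 0.8
scene green [298. 302.] [ 596. -153.] [59. 24.] 8.0
scene green [325. 294.] [621. -88.] [106.  54.] -28.1
133 3 [ 609. -277. -271.]
139 6 [ 631. -279. -262.]
145 12 [ 624. -280. -264.]
151 4 [ 607. -279. -276.]
157 8 [ 642. -280. -272.]
163 8 [ 624. -280. -267.]
[(array([397., 151.]), array([487., 301.]), array([22., 13.]), -47.8), (array([348., 152.]), array([401., 202.]), array([51., 11.]), 6.8)]
handle 103 ((647.7564086914062, -280.4673767089844), (12.659455299377441, 47.30916213989258), 4.330146789550781) 47.89706013869521
```

View pics/t4.png

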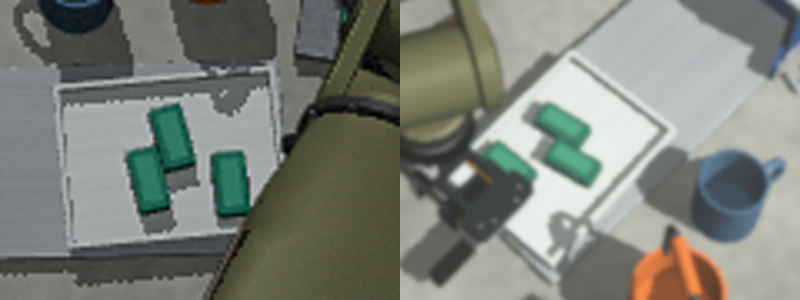

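All three green stones lie flat in the tray; none elsewhere. Now grip the tray handle.

{"method": "send_rows", "body": {
  "motion": [
    [[0,0,0.6],[0,0,0],0.3],
    [[0,0,0.8],[0,0,0],0.3],
    [[0,0,0.8],[0,0,0],0.3],
    [[0,0,0.7],[0,0,0],0.3],
    [[0,0,0.5],[0,0,0],0.3],
    [[0,0,0.25],[0,0,0],0.3],
    [[0,0,0],[0,0,0],0.3]
  ]
}}

```text
time_s: 38.75
ee_pos: [0.6369, -0.2662, -0.0002]
eef_rot: [-3.141, -0.001, 1.666]
force: [-0.7, -0.0, -0.3]
grip_width: 0.0612
grip_force: 0.0
```

{"method": "send_rows", "body": {
  "motion": [
    [[0,0,0],[0,0,0],-1],
    [[0,0,0],[0,0,0],-1],
    [[0,0,0],[0,0,0],-1],
    [[0,0,0],[0,0,0],-1],
    [[0,0,0],[0,0,0],-1],
    [[0,0,0],[0,0,0],-1],
    [[0,0,0],[0,0,0],-1],
    [[0,0,0],[0,0,0],-1],
    [[0,0,0],[0,0,0],-1]
  ],
  "squeeze": 20
}}

```text
time_s: 39.65
ee_pos: [0.6375, -0.2663, 0.0007]
eef_rot: [3.141, 0.0, 1.667]
force: [2.4, 0.6, 2.5]
grip_width: 0.0158
grip_force: 20.0
```

{"method": "send_rows", "body": {
  "motion": [
    [[0.1,0,0],[0,0,0.13],-1],
    [[0.2,0,0],[0,0,0.13],-1],
    [[0.3,0,0],[0,0,0.13],-1],
    [[0.4,0,0],[0,0,0.13],-1],
    [[0.5,-0.05,0],[0,0,0],-1],
    [[0.5,-0.05,0],[0,0,0],-1],
    [[0.5,-0.05,0],[0,0,0],-1],
    [[0.5,-0.05,0],[0,0,0],-1],
    [[0.4,0,0],[0,0,0],-1],
    [[0.2,0,0],[0,0,0],-1],
    [[0.1,0,0],[0,0,0],-1],
    [[0,0,0],[0,0,0],-1]
  ]
}}

```text
time_s: 40.85
ee_pos: [0.6266, -0.1553, 0.0007]
eef_rot: [3.141, -0.0, 1.605]
force: [-0.2, 0.0, 6.9]
grip_width: 0.0161
grip_force: 20.0
```

```bash
python3 - <<'E'
from chk import *
cv2.imwrite('pics/t5.png',np.hstack([cv2.resize(t['pixels'][170:260,240:360,::-1],(400,300),interpolation=cv2.INTER_CUBIC),cv2.resize(s['pixels'][190:325,290:470,::-1],(400,300),interpolation=cv2.INTER_CUBIC)]))
E
```

```text
tcp [ 626.6 -155.2    0.7] [ 3.141e+00 -1.000e-03  1.604e+00] 40.95
top green [323. 227.] [593. -46.] [59. 29.] 0.0
top green [303. 218.] [622.  20.] [95. 64.] 9.8
top green [401. 163.] [ 805. -303.] [89. 66.] 1.1
scene green [313. 412.] [ 812. -306.] [86. 63.] 0.8
scene green [330. 275.] [591. -41.] [56. 30.] 2.3
scene green [355. 267.] [616.  25.] [104.  54.] -32.5
-12 2 [ 622. -221. -216.]
-6 71 [ 628. -225. -213.]
0 41 [ 627. -225. -153.]
6 436 [ 634. -215. -100.]
12 694 [ 636. -216.  -98.]
18 9 [ 625. -208. -137.]
24 22 [ 635. -195.  -98.]
30 25 [ 633. -196.  -99.]
36 25 [ 636. -196. -110.]
42 91 [ 631. -196. -103.]
48 35 [ 633. -194. -111.]
54 7 [ 643. -181. -149.]
```

View pics/t5.png

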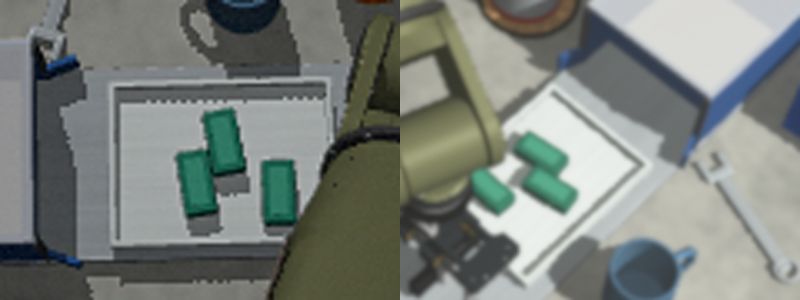

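```bash
python3 - <<'E'
from see import *
t=cam('top')
print('tray',np.round(onplane(t,[(273,195.5),(273.9,243.5),(339,193.4)],.032)*1000,1).tolist())
print('deck',np.round(onplane(t,[(266,190.5),(266,248)],.014)*1000,1).tolist())
print('guide tips',np.round(onplane(t,[(240+77/3.333,170+60/3.333),(240+77/3.333,170+264/3.333)],.044)*1000,1).tolist())
g=t['pixels'].astype(int).sum(2)
for u in(264,269,280,290,300): print(u,[int(v) for v in g[184:202,u]],'|',[int(v) for v in g[238:254,u]])
E
```

```text
tray [[692.1, 115.3, 32.0], [536.6, 109.7, 32.0], [700.2, -96.0, 32.0]]
deck [[713.5, 139.8, 14.0], [525.0, 136.0, 14.0]]
guide tips [[713.2, 146.1, 44.0], [516.7, 141.9, 44.0]]
264 [365, 370, 375, 372, 371, 374, 376, 225, 204, 198, 204, 216, 213, 200, 210, 205, 395, 390] | [381, 372, 378, 380, 380, 388, 379, 379, 384, 402, 146, 70, 154, 207, 205, 208]
269 [376, 375, 374, 377, 380, 379, 381, 387, 400, 381, 382, 388, 384, 378, 376, 391, 390, 391] | [368, 369, 371, 374, 371, 381, 373, 378, 383, 429, 158, 192, 205, 195, 187, 359]
280 [366, 371, 373, 363, 367, 353, 377, 392, 394, 383, 474, 455, 164, 282, 295, 282, 262, 512] | [481, 484, 488, 487, 498, 357, 180, 208, 216, 221, 108, 197, 191, 199, 205, 188]
290 [365, 364, 359, 361, 365, 361, 383, 395, 395, 379, 516, 375, 178, 288, 286, 281, 506, 521] | [482, 482, 485, 492, 508, 284, 184, 219, 219, 215, 166, 204, 191, 203, 188, 194]
300 [197, 200, 397, 391, 379, 370, 392, 390, 388, 413, 526, 367, 223, 289, 284, 274, 517, 513] | [270, 274, 262, 506, 531, 194, 207, 226, 234, 139, 186, 202, 203, 203, 196, 193]
```

The tray is centred (618 mm against about 619) and parallel to the dryer. Push in.

{"method": "send_rows", "body": {
  "motion": [
    [[0.2,0,0],[0,0,0],-1],
    [[0.4,0,0],[0,0,0],-1],
    [[0.4,0,0],[0,0,0],-1],
    [[0.4,0,0],[0,0,0],-1],
    [[0.4,0,0],[0,0,0],-1],
    [[0.4,0,0],[0,0,0],-1],
    [[0.3,0,0],[0,0,0],-1],
    [[0,0,0],[0,0,0],-1]
  ]
}}

```text
time_s: 41.8
ee_pos: [0.6241, -0.0795, 0.0007]
eef_rot: [3.142, -0.001, 1.605]
force: [0.4, 4.2, 6.6]
grip_width: 0.0157
grip_force: 20.0
```

{"method": "send_rows", "body": {
  "motion": [
    [[0.3,0,0],[0,0,0],-1],
    [[0.5,0,0],[0,0,0],-1],
    [[0.5,0,0],[0,0,0],-1],
    [[0.5,0,0],[0,0,0],-1],
    [[0.5,0,0],[0,0,0],-1],
    [[0.5,0,0],[0,0,0],-1],
    [[0.5,0,0],[0,0,0],-1],
    [[0.5,0,0],[0,0,0],-1],
    [[0.5,0,0],[0,0,0],-1],
    [[0.5,0,0],[0,0,0],-1],
    [[0.5,0,0],[0,0,0],-1],
    [[0,0,0],[0,0,0],-1]
  ]
}}

```text
time_s: 43.0
ee_pos: [0.6186, 0.0801, 0.0007]
eef_rot: [3.141, -0.001, 1.605]
force: [0.3, 6.2, 6.2]
grip_width: 0.0159
grip_force: 20.0
```

{"method": "send_rows", "body": {
  "motion": [
    [[0.3,0,0],[0,0,0],-1],
    [[0.3,0,0],[0,0,0],-1],
    [[0.2,0,0],[0,0,0],-1],
    [[0.1,0,0],[0,0,0],-1],
    [[0,0,0],[0,0,0],-1]
  ]
}}

```text
time_s: 43.5
ee_pos: [0.6178, 0.1053, 0.0007]
eef_rot: [3.142, 0.0, 1.604]
force: [0.8, -1.9, 6.6]
grip_width: 0.0161
grip_force: 20.0
```

{"method": "send_rows", "body": {
  "motion": [
    [[0.07,0,0],[0,0,0],-1],
    [[0.07,0,0],[0,0,0],-1],
    [[0,0,0],[0,0,0],-1]
  ]
}}

```text
time_s: 43.8
ee_pos: [0.6178, 0.109, 0.0007]
eef_rot: [3.142, 0.0, 1.604]
force: [0.2, -4.4, 6.7]
grip_width: 0.0156
grip_force: 20.0
```

{"method": "send_rows", "body": {
  "motion": [
    [[0.07,0,0],[0,0,0],-1],
    [[0.07,0,0],[0,0,0],-1],
    [[0,0,0],[0,0,0],-1]
  ]
}}

```text
time_s: 44.1
ee_pos: [0.6176, 0.1132, 0.0007]
eef_rot: [3.142, 0.0, 1.604]
force: [0.7, -6.0, 6.8]
grip_width: 0.016
grip_force: 20.0
```

```bash
python3 - <<'E'
from see import *
s=cam('scene');t=cam('top')
cv2.imwrite('pics/t6.png',np.hstack([cv2.resize(t['pixels'][160:270,120:280,::-1],(400,275),interpolation=cv2.INTER_CUBIC),cv2.resize(s['pixels'][110:275,330:570,::-1],(400,275),interpolation=cv2.INTER_CUBIC)]))
E
```

```text
(no output)
```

View pics/t6.png

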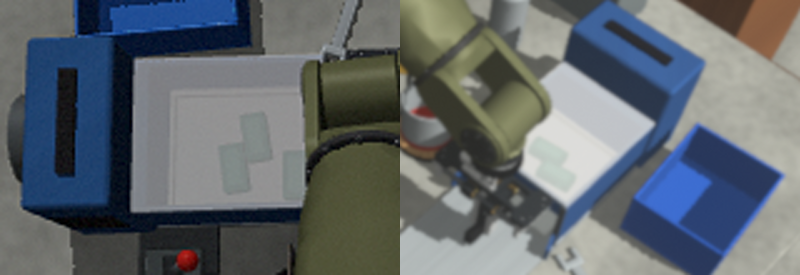

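```bash
python3 - <<'E'
from see import *
t=cam('top')
print(np.round(onplane(t,[(188,200),(187,240),(188,220)],.032)*1000,1).tolist())
g=t['pixels'].astype(int).sum(2); print(g[215:225,170:200].mean(0).round().tolist())
E
```

```text
[[675.8, 384.8, 32.0], [546.9, 381.6, 32.0], [610.9, 381.6, 32.0]]
[45.0, 36.0, 115.0, 397.0, 403.0, 397.0, 397.0, 399.0, 395.0, 382.0, 382.0, 381.0, 383.0, 383.0, 384.0, 383.0, 382.0, 394.0, 439.0, 418.0, 419.0, 435.0, 437.0, 437.0, 436.0, 435.0, 436.0, 437.0, 436.0, 436.0]
```

The far rim reads about y=383 mm against a stop at about 385. I press on in 2 mm steps until the force rises.

{"method": "send_rows", "body": {
  "motion": [
    [[0.07,0,0],[0,0,0],-1],
    [[0.07,0,0],[0,0,0],-1],
    [[0,0,0],[0,0,0],-1]
  ]
}}

```text
time_s: 44.55
ee_pos: [0.6177, 0.1159, 0.0007]
eef_rot: [3.141, 0.002, 1.604]
force: [1.1, -13.7, 6.2]
grip_width: 0.016
grip_force: 20.0
```

{"method": "send_rows", "body": {
  "motion": [
    [[0.07,0,0],[0,0,0],-1],
    [[0.07,0,0],[0,0,0],-1],
    [[0,0,0],[0,0,0],-1]
  ]
}}

```text
time_s: 44.85
ee_pos: [0.6178, 0.119, 0.0005]
eef_rot: [3.141, 0.004, 1.603]
force: [3.7, -20.2, 4.2]
grip_width: 0.0156
grip_force: 20.0
```

Stop reached (20 N). Release and rise.

{"method": "send_rows", "body": {
  "motion": [
    [[0,0,0],[0,0,0],0.3],
    [[0,0,0],[0,0,0],0.3],
    [[0,0,0],[0,0,0],0.3],
    [[0,0,0],[0,0,0],0.3],
    [[0,0,0],[0,0,0],0.3],
    [[0,0,0],[0,0,0],0.3],
    [[0,0,-0.6],[0,0,0],0.3],
    [[0,0,-1],[0,0,0],0.3],
    [[0,0,-1],[0,0,0],0.3],
    [[0,0,-1],[0,0,0],0.3],
    [[0,0,-1],[0,0,0],0.3],
    [[0,0,-1],[0,0,0],0.3]
  ]
}}

```text
time_s: 46.05
ee_pos: [0.6169, 0.1221, 0.1698]
eef_rot: [-3.142, -0.0, 1.605]
force: [0.3, -0.5, -1.1]
grip_width: 0.0613
grip_force: 0.0
```

{"method": "send_rows", "body": {
  "motion": [
    [[-0.9,0,-0.8],[0,0,1],-1],
    [[-0.9,0,-0.8],[0,0,1],-1],
    [[0,0,0],[0,0,1],-1],
    [[0,0,0],[0,0,1],-1],
    [[0,0,0],[0,0,1],-1],
    [[0,0,0],[0,0,1],-1],
    [[0,0,0],[0,0,1],-1],
    [[0,0,0],[0,0,1],-1],
    [[0,0,0],[0,0,1],-1],
    [[0,0,0],[0,0,1],-1],
    [[0,0,0],[0,0,1],-1],
    [[0,0,0],[0,0,1],-1]
  ]
}}

```text
time_s: 47.25
ee_pos: [0.6157, 0.0683, 0.2165]
eef_rot: [-3.142, -0.0, 0.16]
force: [-0.8, -0.2, -0.9]
grip_width: 0.0002
grip_force: 0.0
```

```bash
python3 - <<'E'
from chk import *
print(blobs(s,(0,150,80),(4,255,255),.152,10,(300,120,400,240)))
print('lever',np.round(onplane(t,[(194.5,263.5)],.115)*1000),blobs(t,(0,150,80),(4,255,255),.115,10,(170,240,215,285)),blobs(s,(0,150,80),(4,255,255),.115,10,(370,130,420,170)))
g=t['pixels'].astype(int).sum(2); print(g[215:225,180:195].mean(0).round().tolist()); print(g[210:218,245:262].mean(0).round().tolist())
cv2.imwrite('pics/t7.png',np.hstack([cv2.resize(t['pixels'][160:360,120:320,::-1],(400,400),interpolation=cv2.INTER_CUBIC),cv2.resize(s['pixels'][60:260,320:520,::-1],(400,400),interpolation=cv2.INTER_CUBIC)]))
E
```

```text
tcp [615.6  68.2 216.4] [-3.142  0.     0.163] 47.35
top green [401. 163.] [ 805. -303.] [89. 66.] 1.1
scene green [313. 412.] [ 812. -306.] [88. 63.] 0.9
240 1 [625.  70.  70.]
246 6 [625.  61.  76.]
252 10 [625.  54.  78.]
258 13 [625.  54.  78.]
264 14 [625.  54.  82.]
270 10 [624.  53.  76.]
[(array([348., 152.]), array([401., 202.]), array([51., 11.]), 4.9)]
lever [[463. 333. 115.]] [(array([194., 263.]), array([465., 334.]), array([20., 18.]), -89.9)] []
[380.0, 380.0, 381.0, 381.0, 379.0, 380.0, 374.0, 436.0, 425.0, 406.0, 432.0, 434.0, 434.0, 433.0, 434.0]
[439.0, 424.0, 410.0, 327.0, 175.0, 140.0, 147.0, 146.0, 143.0, 142.0, 107.0, 129.0, 146.0, 148.0, 135.0, 124.0, 121.0]
```

View pics/t7.png

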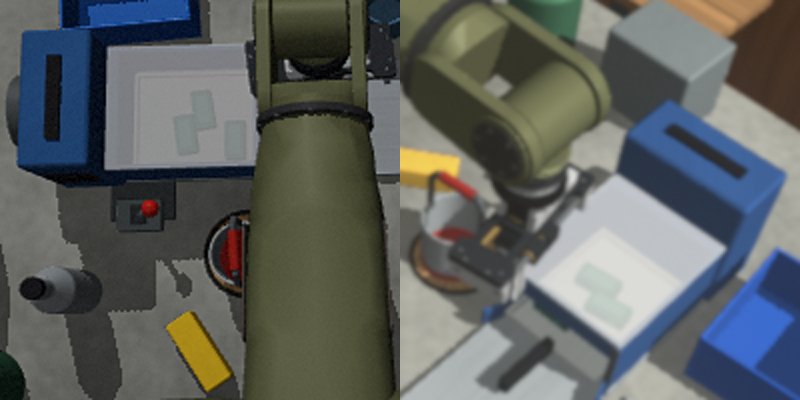

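The tray rim is up against the stop, all three stones are visible through the roof, and the can is fine. Now the lever, whose tip is at (464,333).

{"method": "send_rows", "body": {
  "motion": [
    [[0,0,0],[0,0,1],-1],
    [[-0.53,-0.86,0],[0,0,0.06],-1],
    [[-0.55,-0.86,0],[0,0,0],-1],
    [[-0.55,-0.86,0],[0,0,0],-1],
    [[-0.55,-0.86,0],[0,0,0],-1],
    [[-0.55,-0.86,0],[0,0,0],-1],
    [[-0.55,-0.86,0],[0,0,0],-1],
    [[-0.55,-0.86,0],[0,0,0],-1],
    [[-0.55,-0.86,0],[0,0,0],-1],
    [[-0.55,-0.86,0],[0,0,0],-1],
    [[0,0,0],[0,0,0],-1]
  ]
}}

```text
time_s: 48.45
ee_pos: [0.4574, 0.2968, 0.2166]
eef_rot: [-3.141, 0.0, 0.044]
force: [0.5, -1.0, -0.1]
grip_width: 0.0009
grip_force: 0.0
```

{"method": "send_rows", "body": {
  "motion": [
    [[0,0,0.5],[0,0,0],-1],
    [[0,0,0.8],[0,0,0],-1],
    [[0,0,0.8],[0,0,0],-1],
    [[0,0,0.8],[0,0,0],-1],
    [[0,0,0.8],[0,0,0],-1],
    [[0,0,0.8],[0,0,0],-1],
    [[0,0,0.6],[0,0,0],-1],
    [[0,0,0],[0,0,0],-1]
  ]
}}

```text
time_s: 49.25
ee_pos: [0.4583, 0.2934, 0.0613]
eef_rot: [3.14, 0.004, 0.04]
force: [1.1, 0.2, -0.1]
grip_width: 0.0007
grip_force: 0.0
```

{"method": "send_rows", "body": {
  "motion": [
    [[0.02,-0.3,0],[0,0,0],-1],
    [[0.02,-0.3,0],[0,0,0],-1],
    [[0.02,-0.3,0],[0,0,0],-1],
    [[0.02,-0.3,0],[0,0,0],-1],
    [[0.02,-0.3,0],[0,0,0],-1],
    [[0.02,-0.3,0],[0,0,0],-1],
    [[0.02,-0.3,0],[0,0,0],-1],
    [[0,0,0],[0,0,0],-1]
  ]
}}

```text
time_s: 50.05
ee_pos: [0.4607, 0.3588, 0.0633]
eef_rot: [-3.141, 0.0, 0.038]
force: [-0.1, 0.3, -0.3]
grip_width: 0.0004
grip_force: 0.0
```

{"method": "send_rows", "body": {
  "motion": [
    [[0,-0.2,0],[0,0,0],-1],
    [[0,-0.2,0],[0,0,0],-1],
    [[0,-0.1,0],[0,0,0],-1],
    [[0,0,0],[0,0,0],-1]
  ]
}}

```text
time_s: 50.45
ee_pos: [0.4603, 0.373, 0.0634]
eef_rot: [-3.141, -0.0, 0.038]
force: [-0.6, -0.8, -0.0]
grip_width: 0.0005
grip_force: 0.0
```

{"method": "send_rows", "body": {
  "motion": [
    [[0,-0.1,0],[0,0,0],-1],
    [[0,-0.1,0],[0,0,0],-1],
    [[0,0,0],[0,0,0],-1]
  ]
}}

```text
time_s: 50.75
ee_pos: [0.4601, 0.379, 0.0635]
eef_rot: [-3.141, -0.0, 0.038]
force: [0.9, -0.7, 0.9]
grip_width: 0.0005
grip_force: 0.0
```

```bash
python3 - <<'E'
from see import *
t=cam('top');s=cam('scene'); print(get_obs()['force'],blobs(t,(0,150,80),(4,255,255),.115,5,(150,240,215,285)),blobs(s,(0,150,80),(4,255,255),.115,5,(385,100,460,180)))
E
```

```text
[ 0.09987496  0.51143301 -0.32180555] [] []
```

{"method": "send_rows", "body": {
  "motion": [
    [[0,-0.1,0],[0,0,0],-1],
    [[0,-0.1,0],[0,0,0],-1],
    [[0,0,0],[0,0,0],-1]
  ]
}}

```text
time_s: 51.15
ee_pos: [0.4598, 0.385, 0.0634]
eef_rot: [-3.141, -0.0, 0.038]
force: [-0.7, -0.3, 0.0]
grip_width: 0.0005
grip_force: 0.0
```

{"method": "send_rows", "body": {
  "motion": [
    [[0,-0.1,0],[0,0,0],-1],
    [[0,-0.1,0],[0,0,0],-1],
    [[0,0,0],[0,0,0],-1]
  ]
}}

```text
time_s: 51.45
ee_pos: [0.4598, 0.3881, 0.0633]
eef_rot: [3.136, 0.001, 0.037]
force: [-1.4, -20.4, 6.7]
grip_width: 0.0006
grip_force: 10.1
```

End stop hit. Back off, rise, clear the view and check.

{"method": "send_rows", "body": {
  "motion": [
    [[0,0.3,0],[0,0,0],-1],
    [[0,0.9,0],[0,0,0],-1],
    [[0,0.9,0],[0,0,0],-1],
    [[0,0.5,0],[0,0,0],-1],
    [[0,0,-0.8],[0,0,0],-1],
    [[0,0,-1],[0,0,0],-1],
    [[0,0,-1],[0,0,0],-1],
    [[0,0,-1],[0,0,0],-1],
    [[0,0,-1],[0,0,0],-1],
    [[0,0,-1],[0,0,0],-1]
  ]
}}

```text
time_s: 52.45
ee_pos: [0.4625, 0.313, 0.239]
eef_rot: [-3.141, -0.0, 0.037]
force: [0.4, -0.9, 0.7]
grip_width: 0.0002
grip_force: 0.0
```

{"method": "send_rows", "body": {
  "motion": [
    [[0,1,0],[0,0,0],-1],
    [[0,1,0],[0,0,0],-1],
    [[0,1,0],[0,0,0],-1],
    [[0,1,0],[0,0,0],-1],
    [[0,1,0],[0,0,0],-1],
    [[0,1,0],[0,0,0],-1],
    [[0,1,0],[0,0,0],-1],
    [[0,1,0],[0,0,0],-1],
    [[0,1,0],[0,0,0],-1],
    [[0,1,0],[0,0,0],-1],
    [[0,1,0],[0,0,0],-1],
    [[0,1,0],[0,0,0],-1]
  ]
}}

```text
time_s: 53.65
ee_pos: [0.4761, -0.0481, 0.2377]
eef_rot: [-3.141, -0.001, 0.037]
force: [-0.5, 0.9, -0.6]
grip_width: 0.0005
grip_force: 0.0
```

```bash
python3 - <<'E'
from see import *
t=cam('top');s=cam('scene'); print(get_obs()['ee_pos'])
print('lever',blobs(t,(0,150,80),(4,255,255),.115,5,(130,240,215,285)),'can',blobs(t,(0,150,80),(4,255,255),.152,10,(215,250,290,320)),blobs(s,(0,150,80),(4,255,255),.152,10,(300,120,400,240)))
for b in blobs(t,(5,120,80),(12,255,255),.02,60)+blobs(s,(5,120,80),(12,255,255),.02,60): print(*b)
cv2.imwrite('pics/t8.png',np.hstack([cv2.resize(t['pixels'][160:360,120:320,::-1],(400,400),interpolation=cv2.INTER_CUBIC),cv2.resize(s['pixels'][60:260,320:520,::-1],(400,400),interpolation=cv2.INTER_CUBIC)]))
E
```

```text
[ 0.4761964  -0.04935719  0.23756945]
lever [] can [(array([236., 285.]), array([400., 205.]), array([54., 14.]), 5.8)] [(array([348., 152.]), array([401., 202.]), array([51., 11.]), 6.8)]
[370. 307.] [ 340. -192.] [59. 31.] 89.1
[374. 366.] [ 829. -129.] [130. 101.] -68.9
[224. 251.] [ 347. -196.] [60. 37.] 87.6
[280. 247.] [436. -80.] [65. 30.] -6.2
[580.  65.] [ 560. 1229.] [942. 123.] -76.9
[280.  17.] [-340.  584.] [215.  28.] -38.8
```

View pics/t8.png

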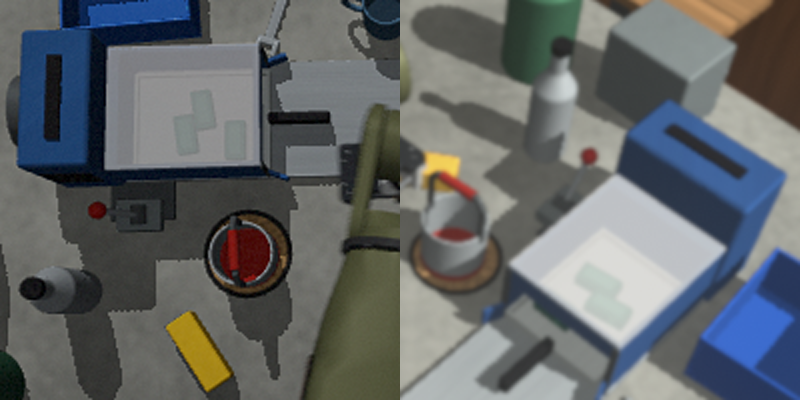

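The lever leans fully to +y (knob at about (168,265) px). The tray with its three stones is home, the can is centred on the mat and the browns are untouched.

```bash
python3 -c "
from station import *
print(hand_in())"
```

```text
the job is handed in; nothing more can be done
None
```

I handed the job in at about 54 s of the 210 s limit and got no verdict back. The last pictures show the can upright on the mat, the three green stones present in the tray, the tray home against the back stop, and the lever fully on.

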